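# Portion walnuts from the dispenser, two to a crock

## Task

Portion out the walnuts: every small white crock on the chopping board is to get exactly two. Set a crock under the dispenser's chute, centred between the stops of the stand, let go of it and turn the black paddle knob anticlockwise, one click for each walnut, then carry it back to the board; fill the crocks one after another in this way. At the end all crocks stand upright on the board with two walnuts each, the other walnuts are still in the dispenser, and the garlic and the lemon are where they were.

Things in the scene. Friction and masses are not known exactly. Their poses are not given: they have to be found in the camera images.
- dispenser: walnut dispenser, fixed: white foot plate and pedestal carrying a clear drum (139 mm across, 127 to 212 mm high) with a steel lid. Origin on the worktop under the drum's axis, z up; chute and stand towards its -x. The steel chute, 43 mm wide, juts out to 102 mm from the axis; its lip is 61 mm high and 78 mm from the axis (a crock slides in below it)
- paddle (a joint): angle of the paddle knob, rad, growing anticlockwise seen from above. It clicks into a detent every 1.047 rad (60 deg): 0 at the start, 1.047 after one click, 2.094 after two; it may jam if turned back. It springs to the nearest detent when let go (about 0.1 N m). Each click lets one walnut fall, some two thirds through the click. End stops at -0.25 and 10.8
- paddle_grip (a point): grip point of the paddle knob, on the drum's vertical axis, 240 mm high; the black paddle is an upright bar 60 mm long, 14 mm thick, from 218 to 256 mm high (the lid's top is at 212 mm). Its x axis lies along the bar and turns with it (at joint value 0 it is parallel to the dispenser's x)
- stand (a point): centre of the stand, on its top (6 mm above the worktop), 110 mm from the drum's axis, under the chute's mouth: where the middle of a crock's underside belongs. Axes as the dispenser. Three stops 13 mm high above the stand have their inner faces 44.5 mm from this point, at +y, -y and +x (towards the drum); the -x side is open.
- board: wooden chopping board, 200 x 300 x 21 mm, lying flat and fixed; origin at the centre of its underside, x along the short side, z up; its top is 21 mm above the worktop
- garlic: bulb of garlic, 60 mm, loose, on the worktop beyond the board; not part of the job. Origin at the centre of its underside
- lemon: lemon, 70 x 51 x 52 mm, loose, left of the dispenser; not part of the job. Origin at the centre of its underside
- crock_1: small white ceramic crock, round and straight-walled, 80 mm across (73 mm at the foot), 46 mm high, wall 4 mm, inside floor 6 mm up, about 0.2 kg, with one stub handle; origin at the centre of its underside, z up, x towards the handle. Two or three crocks are there
- crock_1_handle (a point): grip point of that crock's stub handle, 62 mm from the crock's axis along its x and 35.5 mm above its underside; the handle is a bar 14 mm thick, 13 mm high (29 to 42 mm above the underside), from the wall to 82 mm from the axis
- crock_2: small white ceramic crock, round and straight-walled, 80 mm across (73 mm at the foot), 46 mm high, wall 4 mm, inside floor 6 mm up, about 0.2 kg, with one stub handle; origin at the centre of its underside, z up, x towards the handle. Two or three crocks are there
- crock_2_handle (a point): grip point of that crock's stub handle, 62 mm from the crock's axis along its x and 35.5 mm above its underside; the handle is a bar 14 mm thick, 13 mm high (29 to 42 mm above the underside), from the wall to 82 mm from the axis
- crock_3: small white ceramic crock, round and straight-walled, 80 mm across (73 mm at the foot), 46 mm high, wall 4 mm, inside floor 6 mm up, about 0.2 kg, with one stub handle; origin at the centre of its underside, z up, x towards the handle. Two or three crocks are there
- crock_3_handle (a point): grip point of that crock's stub handle, 62 mm from the crock's axis along its x and 35.5 mm above its underside; the handle is a bar 14 mm thick, 13 mm high (29 to 42 mm above the underside), from the wall to 82 mm from the axis
- walnut_1: walnut, a ball 32 mm across, 14 g; origin at its centre. They leave the dispenser in the order of their numbers
- walnut_2: walnut, a ball 32 mm across, 14 g; origin at its centre. They leave the dispenser in the order of their numbers
- walnut_3: walnut, a ball 32 mm across, 14 g; origin at its centre. They leave the dispenser in the order of their numbers
- walnut_4: walnut, a ball 32 mm across, 14 g; origin at its centre. They leave the dispenser in the order of their numbers
- walnut_5: walnut, a ball 32 mm across, 14 g; origin at its centre. They leave the dispenser in the order of their numbers
- walnut_6: walnut, a ball 32 mm across, 14 g; origin at its centre. They leave the dispenser in the order of their numbers
- walnut_7: walnut, a ball 32 mm across, 14 g; origin at its centre. Stays in the dispenser when the job is done
- walnut_8: walnut, a ball 32 mm across, 14 g; origin at its centre. Stays in the dispenser when the job is done
- walnut_9: walnut, a ball 32 mm across, 14 g; origin at its centre. Stays in the dispenser when the job is done
- walnut_10: walnut, a ball 32 mm across, 14 g; origin at its centre. Stays in the dispenser when the job is done

How it is judged (in metres and radians):
On the way, in this order (a step that is already met when the one before it is completed fails the run):
1. a crock stands between the stops of the stand (within 12 mm of its centre), upright, before the paddle has been turned (value of joint paddle below 0.4 rad and ((horizontal distance between crock_1 and stand below 0.012 m and z of crock_1 in the frame of stand below 0.006 m and angle between crock_1's own z axis and vertical below 0.1 rad) or (horizontal distance between crock_2 and stand below 0.012 m and z of crock_2 in the frame of stand below 0.006 m and angle between crock_2's own z axis and vertical below 0.1 rad) or (horizontal distance between crock_3 and stand below 0.012 m and z of crock_3 in the frame of stand below 0.006 m and angle between crock_3's own z axis and vertical below 0.1 rad))), for 0.2 s.
2. two walnuts lie in a crock that stands between the stops (((horizontal distance between crock_1 and stand below 0.012 m and z of crock_1 in the frame of stand below 0.006 m and angle between crock_1's own z axis and vertical below 0.1 rad and (distance between crock_1 and walnut_1 below 0.053 m or distance between crock_1 and walnut_3 below 0.053 m or distance between crock_1 and walnut_5 below 0.053 m) and (distance between crock_1 and walnut_2 below 0.053 m or distance between crock_1 and walnut_4 below 0.053 m or distance between crock_1 and walnut_6 below 0.053 m)) or (horizontal distance between crock_2 and stand below 0.012 m and z of crock_2 in the frame of stand below 0.006 m and angle between crock_2's own z axis and vertical below 0.1 rad and (distance between crock_2 and walnut_1 below 0.053 m or distance between crock_2 and walnut_3 below 0.053 m or distance between crock_2 and walnut_5 below 0.053 m) and (distance between crock_2 and walnut_2 below 0.053 m or distance between crock_2 and walnut_4 below 0.053 m or distance between crock_2 and walnut_6 below 0.053 m)) or (horizontal distance between crock_3 and stand below 0.012 m and z of crock_3 in the frame of stand below 0.006 m and angle between crock_3's own z axis and vertical below 0.1 rad and (distance between crock_3 and walnut_1 below 0.053 m or distance between crock_3 and walnut_3 below 0.053 m or distance between crock_3 and walnut_5 below 0.053 m) and (distance between crock_3 and walnut_2 below 0.053 m or distance between crock_3 and walnut_4 below 0.053 m or distance between crock_3 and walnut_6 below 0.053 m)))), for 0.2 s.
At the end, for the whole second after the job is handed in: every crock present stands upright (within 0.1 rad) and at rest on the board, its centre at least 22 mm inside the board's edges, with exactly two walnuts in it; all other walnuts are still in the dispenser; garlic and lemon lie within 40 mm of where they were (x of crock_1 in the frame of board between -0.078 and 0.078 m and y of crock_1 in the frame of board between -0.128 and 0.128 m and z of crock_1 in the frame of board between 0.015 and 0.027 m and angle between each of crock_1, crock_2, crock_3's own z axis and vertical below 0.1 rad and linear speed of each of crock_1, crock_2, crock_3 below 0.02 m/s and (distance between crock_1 and walnut_1 below 0.053 m or distance between crock_1 and walnut_3 below 0.053 m or distance between crock_1 and walnut_5 below 0.053 m) and (distance between crock_1 and walnut_2 below 0.053 m or distance between crock_1 and walnut_4 below 0.053 m or distance between crock_1 and walnut_6 below 0.053 m) and not ((distance between crock_1 and walnut_1 below 0.053 m and distance between crock_1 and walnut_3 below 0.053 m) or (distance between crock_1 and walnut_1 below 0.053 m and distance between crock_1 and walnut_5 below 0.053 m) or (distance between crock_1 and walnut_3 below 0.053 m and distance between crock_1 and walnut_5 below 0.053 m)) and not ((distance between crock_1 and walnut_2 below 0.053 m and distance between crock_1 and walnut_4 below 0.053 m) or (distance between crock_1 and walnut_2 below 0.053 m and distance between crock_1 and walnut_6 below 0.053 m) or (distance between crock_1 and walnut_4 below 0.053 m and distance between crock_1 and walnut_6 below 0.053 m)) and x of crock_2 in the frame of board between -0.078 and 0.078 m and y of crock_2 in the frame of board between -0.128 and 0.128 m and z of crock_2 in the frame of board between 0.015 and 0.027 m and (distance between crock_2 and walnut_1 below 0.053 m or distance between crock_2 and walnut_3 below 0.053 m or distance between crock_2 and walnut_5 below 0.053 m) and (distance between crock_2 and walnut_2 below 0.053 m or distance between crock_2 and walnut_4 below 0.053 m or distance between crock_2 and walnut_6 below 0.053 m) and not ((distance between crock_2 and walnut_1 below 0.053 m and distance between crock_2 and walnut_3 below 0.053 m) or (distance between crock_2 and walnut_1 below 0.053 m and distance between crock_2 and walnut_5 below 0.053 m) or (distance between crock_2 and walnut_3 below 0.053 m and distance between crock_2 and walnut_5 below 0.053 m)) and not ((distance between crock_2 and walnut_2 below 0.053 m and distance between crock_2 and walnut_4 below 0.053 m) or (distance between crock_2 and walnut_2 below 0.053 m and distance between crock_2 and walnut_6 below 0.053 m) or (distance between crock_2 and walnut_4 below 0.053 m and distance between crock_2 and walnut_6 below 0.053 m)) and x of crock_3 in the frame of board between -0.078 and 0.078 m and y of crock_3 in the frame of board between -0.128 and 0.128 m and z of crock_3 in the frame of board between 0.015 and 0.027 m and (distance between crock_3 and walnut_1 below 0.053 m or distance between crock_3 and walnut_3 below 0.053 m or distance between crock_3 and walnut_5 below 0.053 m) and (distance between crock_3 and walnut_2 below 0.053 m or distance between crock_3 and walnut_4 below 0.053 m or distance between crock_3 and walnut_6 below 0.053 m) and not ((distance between crock_3 and walnut_1 below 0.053 m and distance between crock_3 and walnut_3 below 0.053 m) or (distance between crock_3 and walnut_1 below 0.053 m and distance between crock_3 and walnut_5 below 0.053 m) or (distance between crock_3 and walnut_3 below 0.053 m and distance between crock_3 and walnut_5 below 0.053 m)) and not ((distance between crock_3 and walnut_2 below 0.053 m and distance between crock_3 and walnut_4 below 0.053 m) or (distance between crock_3 and walnut_2 below 0.053 m and distance between crock_3 and walnut_6 below 0.053 m) or (distance between crock_3 and walnut_4 below 0.053 m and distance between crock_3 and walnut_6 below 0.053 m)) and (height (world z) of walnut_1 above 0.12 m or distance between any of crock_1, crock_2, crock_3 and walnut_1 below 0.053 m) and (height (world z) of walnut_2 above 0.12 m or distance between any of crock_1, crock_2, crock_3 and walnut_2 below 0.053 m) and (height (world z) of walnut_3 above 0.12 m or distance between any of crock_1, crock_2, crock_3 and walnut_3 below 0.053 m) and (height (world z) of walnut_4 above 0.12 m or distance between any of crock_1, crock_2, crock_3 and walnut_4 below 0.053 m) and (height (world z) of walnut_5 above 0.12 m or distance between any of crock_1, crock_2, crock_3 and walnut_5 below 0.053 m) and (height (world z) of walnut_6 above 0.12 m or distance between any of crock_1, crock_2, crock_3 and walnut_6 below 0.053 m) and height (world z) of each of walnut_7, walnut_8, walnut_9, walnut_10 above 0.12 m and distance of each of garlic, lemon from where it was at the start of the episode below 0.04 m); the robot touches nothing.
Of crock_1, crock_2, crock_3 only 2 to 3 are there at a start; the rules pass over those that are not, and their reading is None.
At some moment in a run one of crock_1, crock_2, crock_3 may be knocked a few centimetres aside while the robot is not near it.
It also fails if it takes over 210 s, if anything falls off the work surface, if the arm or the gripper's body presses on something with over 40 N, if the wrist force passes 120 N, or if a joint passes its speed limit or range.

## Robot

A 6-joint arm with a two-finger parallel gripper is mounted at the origin on a cart in front of the work surface, level with it; the furniture and walls round the work are solid. World frame = base frame: x ahead of the robot, y to its left, z up, the work surface at z = 0. Lengths are in mm, angles in rad, forces in N, time in s.
With the tool pointing down it reaches from about 300 to 775 mm from the base axis. Payload 14.6 kg.
Tool frame: the origin (TCP) lies at the very end of the fingers, on their centre line; the grasp point (between the pads) lies 19 mm behind it; z points along the fingers, y is the line along which they close (so a half turn about z gives the same grasp; the last joint's range is limited). The gripper opens to 94 mm and grips with 3 to 60 N. Pads are 16 mm wide; open, the fingers measure 119 mm over their backs; the gripper's body (75 mm by 177 mm) begins 78 mm behind the grasp point.
Start: joints at [-1.367, 0.3, 1.521, -0, 1.321, -0.067], TCP at [147.119, -529.948, 169.546] pointing down, gripper open.
Joint ranges: [-3.03, 3.03], [-0.79, 2.21], [0.23, 2.52], [-1.04, 4.18], [0, 3.07], [-2.55, 2.55]. Speed limits (rad/s): [2.22, 2.22, 2.57, 3.14, 3.14, 3.14].

## Interface

Orientations are given as [roll, pitch, yaw] about the fixed x, y, z axes, in that order (R = Rz(yaw) Ry(pitch) Rx(roll)).
In Python, from cell import manip, camera, get_calibration gives the robot as it stands.
- The arm moves only by the tool arm_command, never from a script. Its argument "targets" is a list of rows, each an object of numbers: "hand": the opening, from -1 (shut) to 1 (fully open), so that 0 is half open; "x", "y", "z": the shift along the tool's x, y, z in m; "yaw": the turn about the tool's z in rad. In form: [{"hand": .., "x": .., "y": .., "z": .., "yaw": ..}, ...]. A call has 1 to 10 rows; each row shifts and turns the commanded pose from where the row before left it, along the tool's axes as they then stand; what a row does not reach is not made up. A row lasts 1/10 s, in which the tool goes at most 50 mm and 8.59 degrees, less where a joint would pass 70% of its speed; a pose out of reach is approached as far as the arm can. A call is refused whole if a number of a shift passes 0.05 or a number of a turn 0.15, either way. A call with a gripper value outside its range is refused whole. The fingers move at their own pace and stop on an object; "newtons" is the grip in N (left out, the last holds). Time passes only in rows, so rows that do not move let the fingers close. It gives the time, the measured TCP pose, the force, the opening and the grip force at its end, in the units of the state.
- manip.read_state(): the state, without advancing time (a new reading comes with each control period).
- camera(name): name is "side" or "top" or "wrist"; returns the picture (384x512x3 uint8, red, green, blue); there is no depth.
- get_calibration(name): a dict with "K" (3x3 intrinsics, pixels), "cam_to_world" (4x4, takes a point from camera to world coordinates). Camera axes: x right, y up, looking along -z (the intrinsics and any distortion apply to the point x, -y, -z); pixel columns grow to the right and rows downward; lengths in mm; the calibration is good to about 2 mm. A picture is of the moment at which its call begins: read the wrist's pose just before it. get_calibration takes no time and is no camera call; for the wrist camera it gives the pose at the moment of the call.
- manip.sign_off(): hands the job in; it is judged then, once.
The state is a dict: "clock": time; "joints": joint angles; "qd": joint speeds; "effort": joint torques, N m; "eef_pos": TCP position; "eef_rot": TCP orientation; "wrist_force": force on the tool from outside, world axes, zero at the start; "moment": the same for the moment, N m; "finger_gap": finger opening in mm; "finger_force": force on a finger pad.
Only numpy, scipy, OpenCV 4.12 (cv2) and the standard library are available. Lean on these libraries where they do the work, as an engineer would, in place of code of your own. Each camera call takes 0.05 s, during which the arm holds its last target. There are 200 camera calls.

## Working session

There is one attempt and no reset: what is moved stays moved. The work goes in short steps, Python scripts to look and compute and a tool call to move; the robot and the scene stay as the last step left them, time stands still between calls to the robot, and variables do not carry over. Pictures are saved under pics/ and viewed, at most 14 in all, crops included, and the job is handed in when it is done.

Besides the shell and the picture viewer there is one more tool, called as name(argument=value, ...), one argument or row to a line, values as JSON. arm_command: Moves the arm, as the interface text tells. Its arguments: {"type":"object","properties":{"targets":{"type":"array"},"newtons":{"type":"number"}},"required":["targets"]}

```bash
mkdir -p pics; ls; python3 - <<'E'
from cell import manip,camera,get_calibration
import cv2,numpy as np
print(manip.read_state())
a=[]
for n in("top","side"):
    im=camera(n);cv2.imwrite(f"pics/{n}0.png",im[:,:,::-1]);c=get_calibration(n);print(n,c)
E
```

```text
pics
{'clock': 0.0, 'joints': array([-1.36658973e+00,  3.00503760e-01,  1.52156106e+00, -1.51808607e-05,
        1.32073669e+00, -6.66466025e-02]), 'qd': array([ 0.00035743,  0.00047339, -0.00056996, -0.00145976,  0.00143052,
        0.0002827 ]), 'effort': array([-4.24569644e-04, -5.31802511e+01, -3.52738237e+01,  7.08405278e-02,
        2.44555034e-02, -7.83539804e-05]), 'eef_pos': array([ 147.05985777, -529.65443547,  168.97692287]), 'eef_rot': array([-3.14038550e+00, -6.58349653e-05,  2.70856924e-01]), 'wrist_force': array([ 0.13671877, -0.4469574 , -0.39258484]), 'moment': array([ 0.02777718, -0.03036512,  0.0499526 ]), 'finger_force': 0.0, 'finger_gap': 94.22987180217117}
top {'K': array([[397.55861773,   0.        , 254.49321737],
       [  0.        , 397.55861773, 185.92070576],
       [  0.        ,   0.        ,   1.        ]]), 'cam_to_world': array([[ 4.23035165e-03,  9.82924726e-01, -1.83959471e-01,
         3.24196790e+02],
       [-9.99945609e-01,  5.91173484e-03,  8.59248387e-03,
         8.18310989e+01],
       [ 9.53328447e-03,  1.83913116e-01,  9.82896272e-01,
         1.25094050e+03],
       [ 0.00000000e+00,  0.00000000e+00,  0.00000000e+00,
         1.00000000e+00]])}
side {'K': array([[375.89248272,   0.        , 255.7123441 ],
       [  0.        , 375.89248272, 185.28653466],
       [  0.        ,   0.        ,   1.        ]]), 'cam_to_world': array([[ 7.75727317e-01, -3.53712433e-01,  5.22622851e-01,
         1.11692792e+03],
       [ 6.31042421e-01,  4.42267756e-01, -6.37326207e-01,
        -6.41070862e+02],
       [-5.70903213e-03,  8.24188538e-01,  5.66286730e-01,
         7.67675311e+02],
       [ 0.00000000e+00,  0.00000000e+00,  0.00000000e+00,
         1.00000000e+00]])}
```

View pics/top0.png

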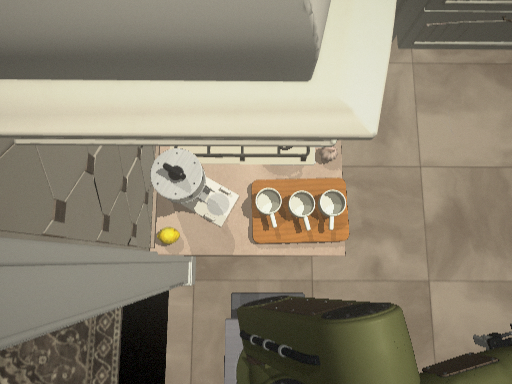

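View pics/side0.png

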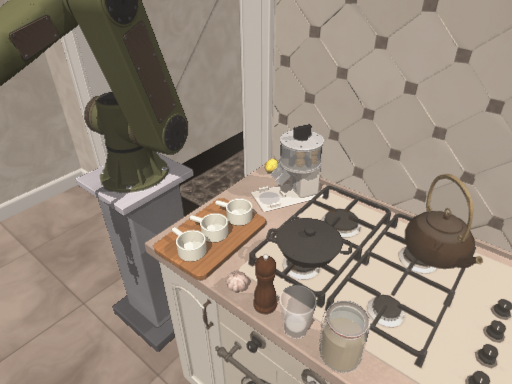

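Top view shows three crocks at about (268,201), (302,205) and (333,202) with handles pointing down, the dispenser drum at (177,172), its stand at (215,206), the lemon at (168,236) and the garlic at (328,153). The side view agrees.

```bash
cat > h.py <<'E'
import cv2,numpy as np
from cell import manip,camera,get_calibration
def ray(c,uv):
    K=c["K"];T=c["cam_to_world"];d=np.array([(uv[0]-K[0,2])/K[0,0],-(uv[1]-K[1,2])/K[1,1],-1.])
    return T[:3,3],T[:3,:3]@d
def onz(c,uv,z):
    o,d=ray(c,uv);return (o+d*(z-o[2])/d[2])[:2]
def proj(c,p):
    T=c["cam_to_world"];q=T[:3,:3].T@(np.asarray(p,float)-T[:3,3]);K=c["K"]
    return np.array([K[0,2]+K[0,0]*q[0]/-q[2],K[1,2]+K[1,1]*q[1]/q[2]])
def st():
    s=manip.read_state();print("t%.2f"%s["clock"],"tcp",s["eef_pos"].round(1),"rot",s["eef_rot"].round(3),"F",s["wrist_force"].round(1),"gap",round(s["finger_gap"],1),"ff",round(s["finger_force"],1),"j",s["joints"].round(2));return s
E
python3 - <<'E'
from h import *
im=cv2.imread("pics/top0.png");c=get_calibration("top")
cv2.imwrite("pics/topc.png",cv2.resize(im[140:260,145:355],None,fx=3.8,fy=3.8,interpolation=cv2.INTER_CUBIC))
hsv=cv2.cvtColor(im,cv2.COLOR_BGR2HSV);h,s,v=cv2.split(hsv)
roi=np.zeros(h.shape,np.uint8);roi[176:246,248:352]=1
wood=((h<22)&(s>110)&(v>60)&(roi>0)).astype(np.uint8)
cs,_=cv2.findContours(wood,0,2);b=max(cs,key=cv2.contourArea);r=cv2.minAreaRect(b)
print("board",r,onz(c,r[0],21),[onz(c,p,21).round() for p in cv2.boxPoints(r)])
m=np.zeros_like(wood);cv2.drawContours(m,[b],-1,1,-1)
w=((m>0)&(s<90)).astype(np.uint8)
cs,_=cv2.findContours(w,0,2)
for k in cs:
    if cv2.contourArea(k)<200: continue
    mm=np.zeros_like(w);cv2.drawContours(mm,[k],-1,1,-1)
    d=cv2.morphologyEx(mm,cv2.MORPH_OPEN,cv2.getStructuringElement(2,(13,13)))
    cc,_=cv2.findContours(d,0,2);e=cv2.minEnclosingCircle(max(cc,key=cv2.contourArea))
    hd=cv2.morphologyEx(mm-d,cv2.MORPH_OPEN,np.ones((2,2),np.uint8));n,l,stt,ce=cv2.connectedComponentsWithStats(hd);i=1+np.argmax(stt[1:,4]);
    P=onz(c,e[0],60);H=onz(c,ce[i],58);print("crock",e,P,"handle",ce[i],stt[i,4],H,np.degrees(np.arctan2(*(H-P)[::-1])))
for nm,uv,z in(("lid",(177,174),212),("knob",(175,172),256),("stand",(215,206),6),("lemon",(168,236),25),("hoodedge",(375,137),800)):print(nm,onz(c,uv,z))
E
```

```text
board ((299.6589050292969, 210.2091064453125), (63.657371520996094, 96.12582397460938), 88.47246551513672) [478.25918649 -69.95944269] [array([574.,  83.]), array([ 585., -221.]), array([ 385., -219.]), array([375.,  77.])]
crock ((300.9117736816406, 203.77450561523438), 13.931994438171387) [492.98026481 -69.2682851 ] handle [307.64516129 224.40322581] 62 [430.884212 -88.682631] -162.638133362691
crock ((331.3640441894531, 202.9884796142578), 14.21387767791748) [ 495.89747826 -161.65962414] handle [332.01612903 224.09677419] 62 [ 432.17658737 -162.02166866] -179.67446468892788
crock ((267.8243103027344, 201.17567443847656), 13.652433395385742) [500.35866494  30.86657277] handle [274.03278689 221.47540984] 61 [439.16074032  12.24329231] -163.07435052112527
lid [549.76633432 279.69803589]
knob [545.41391627 276.63402308]
stand [492.04101259 195.20575906]
lemon [396.21458715 335.02618562]
hoodedge [468.41920403 -64.6390786 ]
```

View pics/topc.png

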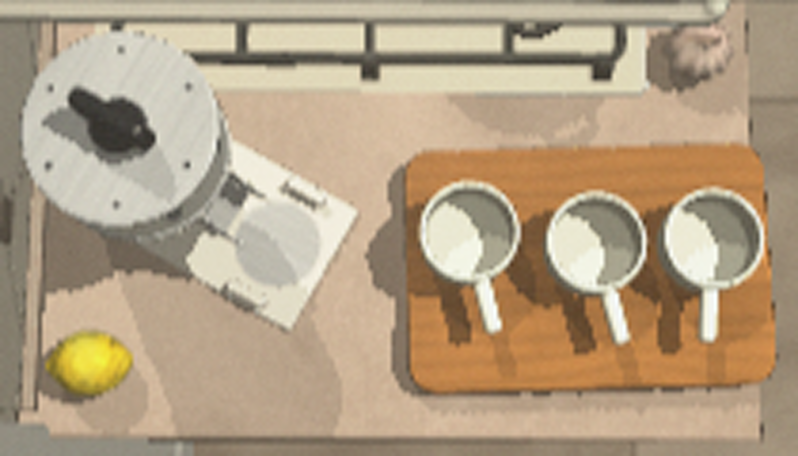

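```bash
python3 - <<'E'
from h import *
c=get_calibration("top");s=get_calibration("side")
A=onz(c,(176.6,174.2),212);K=onz(c,(174.5,172.1),250);S=onz(c,(218.2,204.2),6)
print(A,K,S,np.linalg.norm(A-S),np.degrees(np.arctan2(*(S-A)[::-1])))
for p in[(325,285,0),(325,285,400),(325,400,0),(325,400,400),(240,400,400),(325,428,-900),(*A,212),(*S,6),(330,-230,0)]:print(p,proj(s,p).round(),proj(c,p).round())
E
```

```text
[549.2137272  280.74156209] [546.47634544 279.08214871] [497.82138945 185.24457614] 108.44743751881887 -118.28721156272944
(325, 285, 0) [249. 170.] [185. 260.]
(325, 285, 400) [247.  65.] [154. 260.]
(325, 400, 0) [267. 158.] [148. 260.]
(325, 400, 400) [269.  57.] [ 99. 259.]
(240, 400, 400) [250.  53.] [ 96. 301.]
(325, 428, -900) [269. 300.] [185. 260.]
(np.float64(549.2137271981217), np.float64(280.7415620861451), 212) [301. 138.] [177. 174.]
(np.float64(497.8213894481605), np.float64(185.24457613898528), 6) [269. 198.] [218. 204.]
(330, -230, 0) [138. 244.] [351. 259.]
```

arm_command(
  targets=[
    {"hand":-0.4,"x":0.04,"y":-0.03,"z":0},
    {"hand":-0.4,"x":0.04,"y":-0.03,"z":0},
  ],
  newtons=50,
)

```text
schema error: expected keys hand, x, y, z, yaw
```

arm_command(
  targets=[
    {"hand":-0.4,"x":0.027,"y":-0.028,"z":0,"yaw":0},
    {"hand":-0.4,"x":0.027,"y":-0.028,"z":0,"yaw":0},
    {"hand":-0.4,"x":0.027,"y":-0.028,"z":0,"yaw":0},
    {"hand":-0.4,"x":0.027,"y":-0.028,"z":0,"yaw":0},
    {"hand":-0.4,"x":0.027,"y":-0.028,"z":0,"yaw":0},
    {"hand":-0.4,"x":0.027,"y":-0.028,"z":0,"yaw":0},
    {"hand":-0.4,"x":0.027,"y":-0.028,"z":0,"yaw":0},
    {"hand":-0.4,"x":0.027,"y":-0.028,"z":0,"yaw":0},
  ],
  newtons=50,
)

```text
clock: 0.9
eef_pos: [295.7, -254.8, 169.5]
eef_rot: [-3.141, 0.0, 0.271]
wrist_force: [0.9, -0.1, -0.9]
finger_gap: 33.5
finger_force: 0.0
```

arm_command(
  targets=[
    {"hand":-0.4,"x":0.027,"y":-0.028,"z":0,"yaw":0},
    {"hand":-0.4,"x":0.027,"y":-0.028,"z":0,"yaw":0},
    {"hand":-0.4,"x":0.027,"y":-0.028,"z":0,"yaw":0},
    {"hand":-0.4,"x":0.027,"y":-0.028,"z":0,"yaw":0},
    {"hand":-0.4,"x":0.027,"y":-0.028,"z":0,"yaw":0},
    {"hand":-0.4,"x":0.0,"y":-0.028,"z":0,"yaw":0},
    {"hand":-0.4,"x":0.0,"y":-0.028,"z":0,"yaw":0},
    {"hand":-0.4,"x":0.0,"y":-0.028,"z":0,"yaw":0},
    {"hand":-0.4,"x":0,"y":0,"z":0,"yaw":0},
    {"hand":-0.4,"x":0,"y":0,"z":0,"yaw":0},
  ],
  newtons=50,
)

```text
clock: 1.9
eef_pos: [365.5, -4.3, 169.6]
eef_rot: [3.141, -0.0, 0.272]
wrist_force: [0.2, 0.2, -0.2]
finger_gap: 28.2
finger_force: 0.0
```

```bash
python3 - <<'E'
from h import *
s=st();c=get_calibration("wrist");im=camera("wrist")
cv2.imwrite("pics/w1.png",im[:,:,::-1]);print(c)
E
```

```text
t1.90 tcp [365.5  -4.3 169.6] rot [ 3.141 -0.     0.272] F [ 0.2  0.2 -0.2] gap 28.2 ff 0.0 j [-0.11 -0.13  1.99 -0.    1.28  1.19]
{'K': array([[315.84319675,   0.        , 252.06576275],
       [  0.        , 315.84319675, 189.91862445],
       [  0.        ,   0.        ,   1.        ]]), 'cam_to_world': array([[ 2.70038202e-01,  9.27812142e-01,  2.57379094e-01,
         4.40734164e+02],
       [-9.62848932e-01,  2.59894395e-01,  7.33269276e-02,
         1.62713264e+01],
       [ 1.14222983e-03, -2.67618257e-01,  9.63524345e-01,
         3.83874313e+02],
       [ 0.00000000e+00,  0.00000000e+00,  0.00000000e+00,
         1.00000000e+00]])}
```

View pics/w1.png

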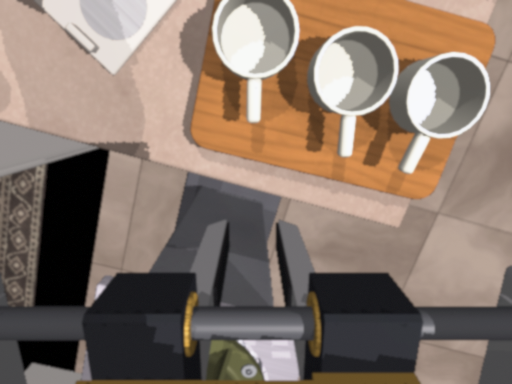

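The wrist image shows the three crocks: crock 1's handle runs from (255,78) to (254,122), crock 2's from (348,115) to (346,155), crock 3's from (424,137) to (408,170).

```bash
cat >> h.py <<'E'
def handles(im,c,z0=21,zs=42):
    """white crocks with stub handles on the board: prints grip point, handle direction"""
    h,s,v=cv2.split(cv2.cvtColor(im,cv2.COLOR_RGB2HSV))
    wood=((h<22)&(s>110)&(v>60)).astype(np.uint8);wood=cv2.morphologyEx(wood,cv2.MORPH_OPEN,np.ones((3,3)))
    near=cv2.dilate(wood,np.ones((5,5)))
    w=((s<75)&(v>95)).astype(np.uint8)
    d=cv2.morphologyEx(w,cv2.MORPH_OPEN,cv2.getStructuringElement(2,(19,19)))
    hd=cv2.morphologyEx(w&(1-cv2.dilate(d,np.ones((3,3)))),cv2.MORPH_OPEN,np.ones((4,4)))
    out=[]
    for k in cv2.findContours(hd,0,2)[0]:
        a=cv2.contourArea(k);r=cv2.minAreaRect(k);lo,sh=max(r[1]),min(r[1])
        if a<120 or lo<1.6*sh or sh<5 or sh>30: continue
        m=np.zeros_like(w);cv2.drawContours(m,[k],-1,1,2)
        if near[m>0].mean()<.5: continue
        P=np.array([onz(c,p,z0+zs) for p in k[:,0,:]]);
        vx,vy,x0,y0=cv2.fitLine(P.astype(np.float32),2,0,.01,.01).ravel();u=np.array([vx,vy])
        if u[0]>0:u=-u
        t=P@u;q=np.array([x0,y0]);tip=q+u*(t.max()-q@u)
        print("handle px",np.round(r[0]),"tip",tip.round(1),"len",round(np.ptp(t),1),"grip",(tip-20*u).round(1),"crock",(tip-82*u).round(1),"yaw",round(float(np.arctan2(-u[1],-u[0])),3))
E
python3 - <<'E'
from h import *
c=get_calibration("wrist");im=cv2.imread("pics/w1.png")[:,:,::-1].copy();handles(im,c)
p=c["cam_to_world"][:3,3]
for uv,z in(((114,10),6),((256.5,34),67),((353,71),67),((443,95),67)):print(onz(c,uv,z))
E
```

```text
handle px [414. 156.] tip [ 415.5 -156.2] len 37.7 grip [ 435.4 -157.8] crock [ 497.2 -162.7] yaw -0.08
handle px [347. 138.] tip [415.2 -93.8] len 37.6 grip [434.1 -87.2] crock [492.6 -66.9] yaw 0.335
handle px [255. 104.] tip [422.    8.1] len 36.6 grip [441.6  12.2] crock [502.4  24.7] yaw 0.203
[492.83634614 183.42907357]
[499.98345837  27.68591932]
[493.84460076 -68.62180434]
[ 496.75636809 -159.61413711]
```

arm_command(
  targets=[
    {"hand":-0.4,"x":0.0387,"y":0.0018,"z":0,"yaw":0},
    {"hand":-0.4,"x":0.0387,"y":0.0018,"z":0,"yaw":0},
    {"hand":-0.4,"x":0,"y":0,"z":0.04,"yaw":0},
    {"hand":-0.4,"x":0,"y":0,"z":0.04,"yaw":0},
    {"hand":-0.4,"x":0,"y":0,"z":0.03,"yaw":0},
    {"hand":-0.4,"x":0,"y":0,"z":0.021,"yaw":0},
    {"hand":-0.4,"x":0,"y":0,"z":0,"yaw":0},
    {"hand":-1,"x":0,"y":0,"z":0,"yaw":0},
    {"hand":-1,"x":0,"y":0,"z":0,"yaw":0},
    {"hand":-1,"x":0,"y":0,"z":0,"yaw":0},
  ],
  newtons=50,
)

```text
clock: 2.95
eef_pos: [441.8, 12.6, 39.7]
eef_rot: [3.141, -0.002, 0.271]
wrist_force: [-0.2, -0.6, -0.7]
finger_gap: 7.4
finger_force: 0.0
```

arm_command(
  targets=[
    {"hand":-1,"x":0,"y":0,"z":0,"yaw":0},
    {"hand":-1,"x":0,"y":0,"z":0,"yaw":0},
    {"hand":-1,"x":0,"y":0,"z":0,"yaw":0},
    {"hand":-1,"x":0,"y":0,"z":-0.01,"yaw":0},
    {"hand":-1,"x":0,"y":0,"z":-0.01,"yaw":0},
    {"hand":-1,"x":0,"y":0,"z":-0.01,"yaw":0},
  ],
  newtons=50,
)

```text
clock: 3.55
eef_pos: [441.3, 12.9, 69.8]
eef_rot: [3.141, -0.001, 0.271]
wrist_force: [-0.1, -0.1, 1.0]
finger_gap: 0.4
finger_force: 0.0
```

```bash
python3 - <<'E'
from h import *
s=st();im=camera("wrist");im2=camera("side")[170:270,140:290]
im2=cv2.resize(im2,(576,384),interpolation=2)[:,:288+100]
cv2.imwrite("pics/w2.png",np.hstack([im[:,100:],im2])[:,:,::-1])
E
```

```text
t3.55 tcp [441.3  12.9  69.8] rot [ 3.141e+00 -1.000e-03  2.710e-01] F [-0.1 -0.1  1. ] gap 0.4 ff 0.0 j [-0.05  0.18  1.93  0.    1.04  1.25]
```

View pics/w2.png

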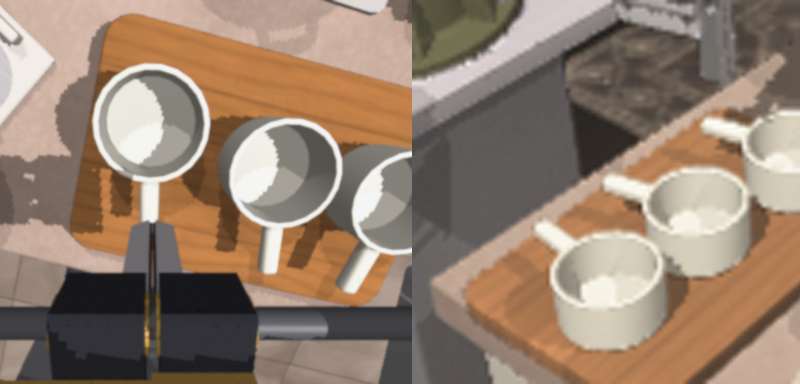

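The fingers closed on nothing. The wrist view shows the handle running from (250,180) down to the closed fingertips at about (252,225) (full-picture columns), so I measure from this nearer view.

```bash
python3 - <<'E'
from h import *
c=get_calibration("wrist");print(c["cam_to_world"][:3,3])
for uv,z in(((251.5,122),67),((250,181),63),((249,222),63)):print(onz(c,uv,z))
print("tcp px",proj(c,(441.3,12.9,69.8)),proj(c,(441.3,12.9,88)))
t=get_calibration("top");im=camera("top");handles(im,t)
s=get_calibration("side")
P=(500,28.5,67)
print(proj(s,P),proj(t,P),proj(s,(441,12,63)))
E
```

```text
[516.62138078  33.29227831 284.81126056]
[504.76737172  29.95825707]
[464.03518319  19.73885367]
[433.36906546  12.01723683]
tcp px [250.67617473 215.19160322] [250.61141915 224.53945468]
[238.64209405 205.9990803 ] [268.70944741 200.95800318] [220.90723905 202.2935339 ]
```

The side crop shows no gripper near the handle at (216,202), though the reading puts the TCP there. I need the whole side and top pictures.

```bash
python3 - <<'E'
from h import *
s=st();a=camera("side")[20:300,60:420];b=camera("top")[120:384,140:400]
a=cv2.resize(a,(450,350));b=cv2.resize(b,(345,350))
cv2.imwrite("pics/b3.png",np.hstack([a,b])[:,:,::-1])
for n in("side","top"):
    c=get_calibration(n);print(n,proj(c,s["eef_pos"]),proj(c,s["eef_pos"]+[0,0,100]))
E
```

```text
t3.70 tcp [441.5  12.8  69.4] rot [ 3.141e+00 -2.000e-03  2.710e-01] F [-0.1 -0.4 -0.2] gap 0.8 ff 0.0 j [-0.05  0.18  1.93 -0.    1.04  1.25]
side [221.09235738 200.57699298] [219.13021582 173.41047805]
top [274.05307099 220.31684967] [276.17390533 216.69463136]
```

View pics/b3.png

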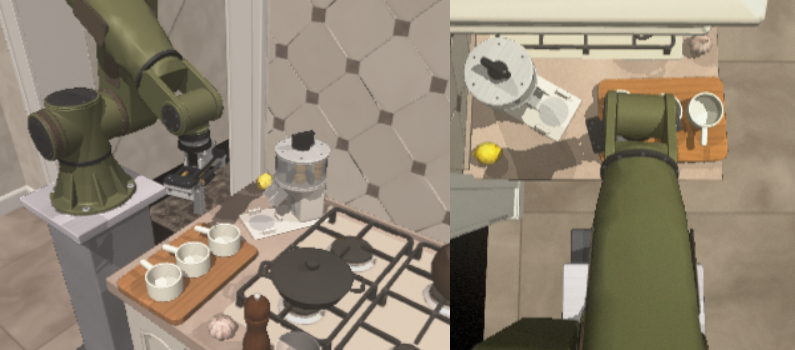

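```bash
python3 - <<'E'
from h import *
a=camera("side")[120:230,150:260]
cv2.imwrite("pics/s4.png",cv2.resize(a,(600,600),interpolation=2)[:,:,::-1])
E
```

```text
(no output)
```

View pics/s4.png

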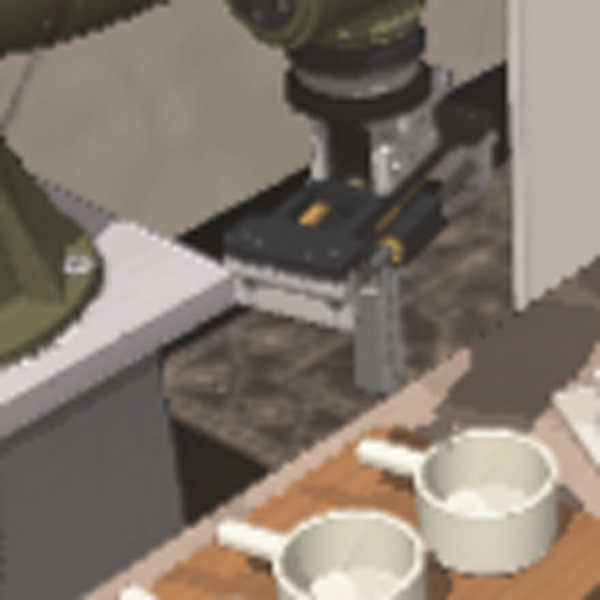

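```bash
python3 - <<'E'
from h import *
w=get_calibration("wrist");s=get_calibration("side")
o1,d1=ray(w,(252,222))
for p in((219.7,191.1),(219.2,192)):
    o2,d2=ray(s,p)
    t=np.linalg.lstsq(np.c_[d1,-d2],o2-o1,rcond=None)[0];print(o1+d1*t[0],o2+d2*t[1])
E
```

```text
[448.87691051  14.39871807 103.69279874] [441.39820677   9.96993918 106.97533384]
[447.38198052  13.97920227  99.72084387] [439.57450226   9.35019209 103.1482686 ]
```

Triangulating the fingertips from the side and wrist views puts them about 33 mm higher than the reported TCP, so they closed above the handle. I'll go lower by that amount and test the grip.

arm_command(
  targets=[
    {"hand":-0.4,"x":0.002,"y":0,"z":0,"yaw":0},
    {"hand":-0.4,"x":0,"y":0,"z":0,"yaw":0},
    {"hand":-0.4,"x":0,"y":0,"z":0,"yaw":0},
    {"hand":-0.4,"x":0,"y":0,"z":0.025,"yaw":0},
    {"hand":-0.4,"x":0,"y":0,"z":0.025,"yaw":0},
    {"hand":-0.4,"x":0,"y":0,"z":0.006,"yaw":0},
    {"hand":-0.4,"x":0,"y":0,"z":0.006,"yaw":0},
    {"hand":-0.4,"x":0,"y":0,"z":0,"yaw":0},
  ],
  newtons=50,
)

```text
clock: 4.65
eef_pos: [443.1, 13.4, 6.7]
eef_rot: [-3.142, 0.0, 0.271]
wrist_force: [-0.1, -1.1, 0.8]
finger_gap: 28.0
finger_force: 0.0
```

arm_command(
  targets=[
    {"hand":-1,"x":0,"y":0,"z":0,"yaw":0},
    {"hand":-1,"x":0,"y":0,"z":0,"yaw":0},
    {"hand":-1,"x":0,"y":0,"z":0,"yaw":0},
    {"hand":-1,"x":0,"y":0,"z":0,"yaw":0},
    {"hand":-1,"x":0,"y":0,"z":0,"yaw":0},
  ],
  newtons=50,
)

```text
clock: 5.15
eef_pos: [443.3, 13.4, 7.1]
eef_rot: [3.141, -0.001, 0.271]
wrist_force: [-2.7, 0.3, 6.6]
finger_gap: 13.7
finger_force: 50.0
```

```bash
python3 - <<'E'
from h import *
st()
a=camera("side")[120:230,150:260]
cv2.imwrite("pics/s5.png",cv2.resize(a,(600,600),interpolation=2)[:,:,::-1])
E
```

```text
t5.15 tcp [443.3  13.4   7.1] rot [ 3.141e+00 -1.000e-03  2.710e-01] F [-2.7  0.3  6.6] gap 13.7 ff 50.0 j [-0.05  0.29  1.97  0.    0.89  1.25]
```

View pics/s5.png

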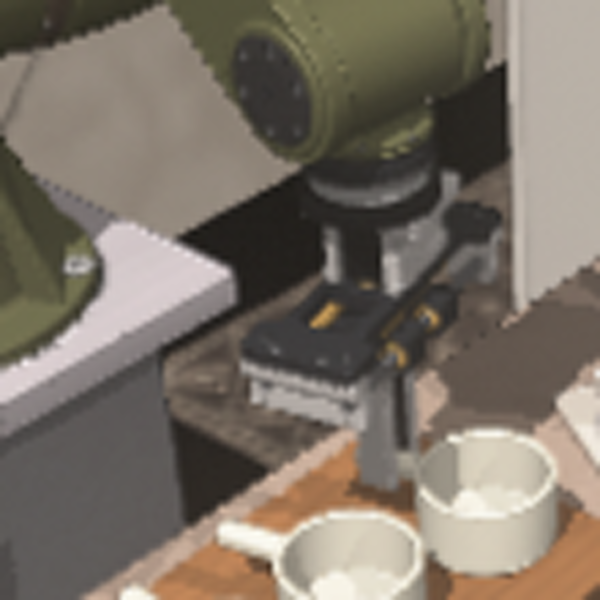

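The handle is gripped (gap 13.7 mm at 50 N) with a reading of z = 7. Next I lift it, turn it and move in front of the stand.

arm_command(
  targets=[
    {"hand":-1,"x":0,"y":0,"z":-0.015,"yaw":0},
    {"hand":-1,"x":0,"y":0,"z":-0.02,"yaw":0},
    {"hand":-1,"x":0,"y":0,"z":-0.02,"yaw":0},
    {"hand":-1,"x":0,"y":0,"z":-0.015,"yaw":0},
    {"hand":-1,"x":0,"y":0,"z":0,"yaw":-0.134},
    {"hand":-1,"x":0,"y":0,"z":0,"yaw":-0.134},
    {"hand":-1,"x":0,"y":0,"z":0,"yaw":-0.134},
    {"hand":-1,"x":0,"y":0,"z":0,"yaw":-0.134},
    {"hand":-1,"x":0,"y":0,"z":0,"yaw":-0.134},
    {"hand":-1,"x":0,"y":0,"z":0,"yaw":-0.134},
  ],
  newtons=50,
)

```text
clock: 6.2
eef_pos: [442.8, 13.4, 76.5]
eef_rot: [-3.141, 0.0, 1.08]
wrist_force: [0.8, -1.9, -1.6]
finger_gap: 13.6
finger_force: 50.0
```

arm_command(
  targets=[
    {"hand":-1,"x":0.012,"y":-0.017,"z":0,"yaw":0},
    {"hand":-1,"x":0.011,"y":-0.0165,"z":0,"yaw":0},
    {"hand":-1,"x":0,"y":0,"z":0,"yaw":0},
  ],
  newtons=50,
)

```text
clock: 6.5
eef_pos: [423.5, 50.7, 76.5]
eef_rot: [-3.141, 0.0, 1.076]
wrist_force: [0.5, 0.1, -1.5]
finger_gap: 13.2
finger_force: 50.0
```

```bash
python3 - <<'E'
from h import *
st();c=get_calibration("wrist");im=camera("wrist");np.savez("c6.npz",K=c["K"],T=c["cam_to_world"])
cv2.imwrite("pics/w6.png",im[:,:,::-1])
a=camera("side")[140:240,170:320]
cv2.imwrite("pics/w6.png",np.vstack([im[:,:,::-1][:300],cv2.resize(a,(450,300),interpolation=2)[:,:,::-1][:, :]]) if 0 else np.hstack([im[:300,80:480,::-1],cv2.resize(a,(400,300),interpolation=2)[:,:,::-1]]))
E
```

```text
t6.50 tcp [423.5  50.7  76.5] rot [-3.141  0.     1.076] F [ 0.5  0.1 -1.5] gap 13.2 ff 50.0 j [0.03 0.14 1.96 0.   1.05 0.53]
```

View pics/w6.png

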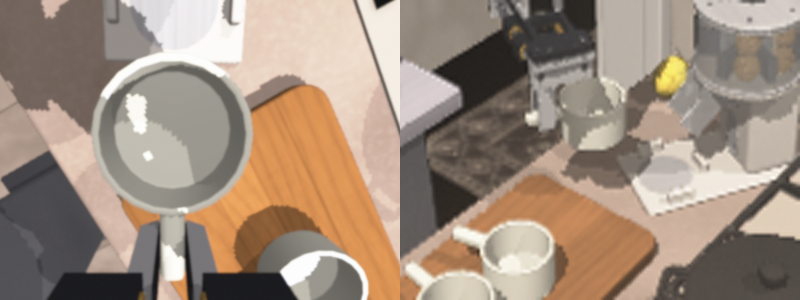

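The crock hangs level in the gripper with its rim centre at about (252,133) in the full wrist picture. The stand plate's front corners are at (184,57) and (323,63).

```bash
python3 - <<'E'
from h import *
f=np.load("c6.npz");c={"K":f["K"],"cam_to_world":f["T"]}
a,b=onz(c,(184,57),6),onz(c,(323,63),6);print(a,b,(a+b)/2,np.linalg.norm(a-b),np.arctan2(*(a-b)[::-1])-np.pi/2)
# stand axis line via S
m=(a+b)/2;S=np.array([497.3,184.5]);A=np.array([548.5,280.])
for y in(1.04,1.06,1.08):
    d=np.array([np.cos(y),np.sin(y)]);n=np.array([-d[1],d[0]]);print(y,(S-m)@d,(S-m)@n,(A-m)@d,(A-m)@n)
print("crock rim c",onz(c,(252,133),76.5+14+46))
E
```

```text
[427.77772173 177.69161251] [528.36024007 118.30067615] [478.0689809  147.99614433] 116.80807471250489 1.0374138208388963
1.04 41.21621087556295 1.894079044770069 149.49429174762003 6.083017175641489
1.06 41.2458469636661 1.0694309779256241 149.58604611887128 3.092114099542711
1.08 41.25898526292107 0.24435515294890203 149.61796806612904 0.09997421903176816
crock rim c [453.96137884 106.09368299]
```

arm_command(
  targets=[
    {"hand":-1,"x":0,"y":0,"z":0.03,"yaw":0},
    {"hand":-1,"x":0,"y":0,"z":0.03,"yaw":0},
    {"hand":-1,"x":0.0175,"y":0.0005,"z":0,"yaw":0},
    {"hand":-1,"x":0.0175,"y":0.0004,"z":0,"yaw":0},
    {"hand":-1,"x":0,"y":0,"z":0.011,"yaw":0},
    {"hand":-1,"x":0,"y":0,"z":0.01,"yaw":0},
    {"hand":-1,"x":0,"y":0,"z":0,"yaw":0},
  ],
  newtons=50,
)

```text
clock: 7.3
eef_pos: [440.6, 79.1, -6.1]
eef_rot: [-3.139, 0.002, 1.074]
wrist_force: [-0.7, 0.5, -2.6]
finger_gap: 13.4
finger_force: 50.0
```

arm_command(
  targets=[
    {"hand":-1,"x":0.014,"y":0,"z":0,"yaw":0},
    {"hand":-1,"x":0.014,"y":0,"z":0,"yaw":0},
    {"hand":-1,"x":0.014,"y":0,"z":0,"yaw":0},
    {"hand":-1,"x":0.0125,"y":0,"z":0,"yaw":0},
    {"hand":-1,"x":0,"y":0,"z":0,"yaw":0},
    {"hand":-1,"x":0,"y":0,"z":0.0025,"yaw":0},
    {"hand":-1,"x":0,"y":0,"z":0,"yaw":0},
  ],
  newtons=50,
)

```text
clock: 8.0
eef_pos: [467.5, 127.6, -7.3]
eef_rot: [-3.141, 0.0, 1.075]
wrist_force: [0.2, 0.3, -0.6]
finger_gap: 13.8
finger_force: 50.0
```

```bash
python3 - <<'E'
from h import *
st();c=get_calibration("wrist");im=camera("wrist");np.savez("c7.npz",K=c["K"],T=c["cam_to_world"])
a=camera("side")[130:240,200:347]
cv2.imwrite("pics/w7.png",np.hstack([im[:300,80:480,::-1],cv2.resize(a,(400,300),interpolation=2)[:,:,::-1]]))
E
```

```text
t8.00 tcp [467.5 127.6  -7.3] rot [-3.141  0.     1.075] F [ 0.2  0.3 -0.6] gap 13.8 ff 50.0 j [0.19 0.39 1.86 0.   0.89 0.69]
```

View pics/w7.png

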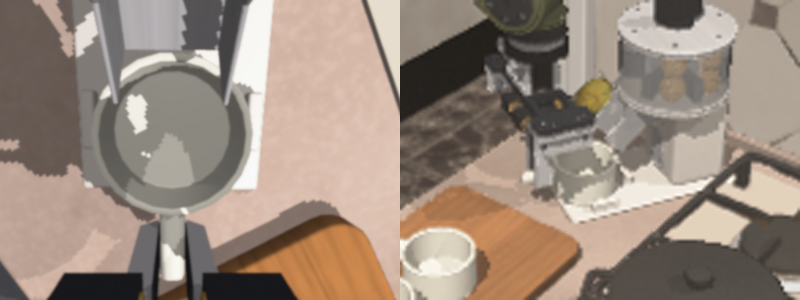

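The crock sits between the stops under the chute, with its centre computed at (497.6,183.2) against the stand's (497.3,184.5). I release it and go up to the knob.

arm_command(
  targets=[
    {"hand":-0.3,"x":0,"y":0,"z":0,"yaw":0},
    {"hand":-0.3,"x":0,"y":0,"z":0,"yaw":0},
    {"hand":-0.3,"x":0,"y":0,"z":0,"yaw":0},
    {"hand":-0.3,"x":0,"y":0,"z":0,"yaw":0},
    {"hand":-0.3,"x":0,"y":0,"z":-0.02,"yaw":0},
    {"hand":-0.3,"x":0,"y":0,"z":-0.03,"yaw":0},
    {"hand":-0.3,"x":0,"y":0,"z":-0.045,"yaw":0},
    {"hand":-0.3,"x":0,"y":0,"z":-0.045,"yaw":0},
    {"hand":-0.3,"x":0,"y":0,"z":-0.045,"yaw":0},
    {"hand":-0.3,"x":0,"y":0,"z":-0.045,"yaw":0},
  ],
  newtons=50,
)

```text
clock: 9.1
eef_pos: [467.5, 127.8, 225.1]
eef_rot: [3.141, -0.0, 1.075]
wrist_force: [0.6, 0.5, -0.1]
finger_gap: 32.8
finger_force: 0.0
```

arm_command(
  targets=[
    {"hand":-0.3,"x":0,"y":0,"z":-0.037,"yaw":0},
    {"hand":-0.3,"x":0.03,"y":0,"z":0,"yaw":0},
    {"hand":-0.3,"x":0.04,"y":0,"z":0,"yaw":0},
    {"hand":-0.3,"x":0.03,"y":-0.001,"z":0,"yaw":0},
    {"hand":-0.3,"x":0,"y":0,"z":0,"yaw":0},
    {"hand":-0.3,"x":0,"y":0,"z":0,"yaw":0},
  ],
  newtons=50,
)

```text
clock: 9.7
eef_pos: [514.4, 216.3, 259.6]
eef_rot: [-3.141, 0.001, 1.076]
wrist_force: [-0.2, 0.5, -0.3]
finger_gap: 33.1
finger_force: 0.0
```

```bash
cat >> h.py <<'E'
def knob(im,c,z=256):
    g=im.max(2);m=(g<70).astype(np.uint8);m[230:]=0
    for k in cv2.findContours(cv2.morphologyEx(m,cv2.MORPH_OPEN,np.ones((5,5))),0,2)[0]:
        if cv2.contourArea(k)<400: continue
        P=np.array([onz(c,p,z) for p in k[:,0,:]],np.float32);r=cv2.minAreaRect(P)
        b=cv2.boxPoints(r);e=max([b[1]-b[0],b[2]-b[1]],key=np.linalg.norm)
        print("dark",cv2.boundingRect(k),"world",np.round(r,1) if 0 else [round(float(q),1) for q in (*r[0],*r[1])],"yaw mod pi",round(float(np.arctan2(e[1],e[0])%np.pi),3))
E
python3 - <<'E'
from h import *
st();c=get_calibration("wrist");im=camera("wrist");knob(im,c)
cv2.imwrite("pics/w8.png",im[:,:,::-1])
E
```

```text
t9.70 tcp [514.4 216.3 259.6] rot [-3.141e+00  1.000e-03  1.076e+00] F [-0.2  0.5 -0.3] gap 33.1 ff 0.0 j [ 0.33  0.27  1.35 -0.    1.52  0.83]
dark (483, 201, 29, 29) world [672.5, 128.6, 21.8, 19.3] yaw mod pi 1.077
dark (114, 196, 46, 34) world [438.8, 252.7, 30.1, 24.8] yaw mod pi 0.008
dark (0, 154, 43, 29) world [387.4, 326.1, 11.3, 38.9] yaw mod pi 3.141
dark (427, 150, 71, 80) world [648.1, 170.6, 70.5, 32.0] yaw mod pi 0.519
dark (230, 58, 48, 86) world [552.1, 283.7, 52.9, 32.0] yaw mod pi 1.474
dark (487, 0, 25, 76) world [709.4, 244.4, 7.8, 49.7] yaw mod pi 1.591
dark (387, 0, 30, 59) world [655.2, 279.1, 38.2, 9.0] yaw mod pi 1.567
```

View pics/w8.png

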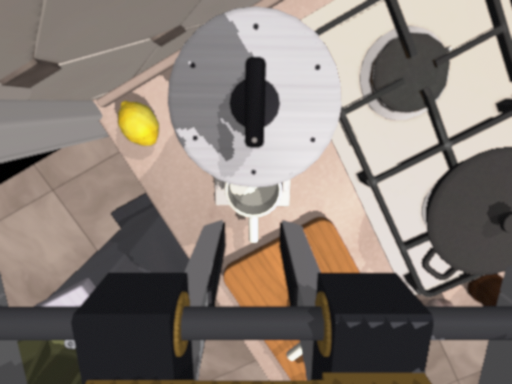

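Seen from the wrist, the knob bar runs from (257,59) to (254,146), centred at about (255.5,102). The crock is in place, with its handle at (254,225).

```bash
python3 - <<'E'
from h import *
s=st();c=get_calibration("wrist");y=s["eef_rot"][2];d=np.array([np.cos(y),np.sin(y)]);n=np.array([np.sin(y),-np.cos(y)])
for uv,z in(((255.5,102),256),((255.5,98),212),((257,60),256),((254,145),256)):
    p=onz(c,uv,z);e=p-s["eef_pos"][:2];print(p,"tool x,y",e@d,e@n)
E
```

```text
t9.75 tcp [514.3 215.9 259.9] rot [-3.141  0.     1.075] F [-0.4 -0.7  1.2] gap 33.1 ff 0.0 j [ 0.33  0.27  1.36 -0.    1.52  0.83]
[553.68763195 282.79491157] tool x,y 77.59562693412809 2.789979366249537
[555.55218803 285.24767258] tool x,y 80.64013752192733 3.2628019765701572
[566.82843176 305.28422514] tool x,y 103.62861070540141 3.6464842826503236
[539.28395555 258.09549036] tool x,y 49.017856038306405 1.8743852498460953
```

arm_command(
  targets=[
    {"hand":-0.3,"x":0.038,"y":0.001,"z":0,"yaw":0},
    {"hand":-0.3,"x":0.0375,"y":0.0005,"z":0,"yaw":0},
    {"hand":-0.3,"x":0,"y":0,"z":0.03,"yaw":0},
    {"hand":-0.3,"x":0,"y":0,"z":0.025,"yaw":0},
    {"hand":-0.3,"x":0,"y":0,"z":0.015,"yaw":0},
    {"hand":-0.3,"x":0,"y":0,"z":0,"yaw":0},
    {"hand":-1,"x":0,"y":0,"z":0,"yaw":0},
    {"hand":-1,"x":0,"y":0,"z":0,"yaw":0},
    {"hand":-1,"x":0,"y":0,"z":0,"yaw":0},
    {"hand":-1,"x":0,"y":0,"z":0,"yaw":0},
  ],
  newtons=30,
)

```text
clock: 10.75
eef_pos: [551.8, 282.1, 191.4]
eef_rot: [3.141, -0.001, 1.075]
wrist_force: [-4.8, -0.8, 6.7]
finger_gap: 14.1
finger_force: 30.0
```

arm_command(
  targets=[
    {"hand":-1,"x":0,"y":0,"z":0,"yaw":0},
    {"hand":-1,"x":0,"y":0,"z":0,"yaw":0},
  ],
  newtons=30,
)

```text
clock: 10.95
eef_pos: [551.8, 282.1, 191.4]
eef_rot: [3.141, -0.001, 1.075]
wrist_force: [-3.7, 0.3, 6.5]
finger_gap: 13.9
finger_force: 30.0
```

```bash
python3 -c "
from h import *
s=st();print(s['moment'])"
```

```text
t10.95 tcp [551.8 282.1 191.4] rot [ 3.141e+00 -1.000e-03  1.075e+00] F [-3.7  0.3  6.5] gap 13.9 ff 30.0 j [0.41 0.44 1.28 0.   1.42 0.91]
[-0.11683337  0.84152425 -0.01110035]
```

arm_command(
  targets=[
    {"hand":-1,"x":0,"y":-0.0012,"z":0,"yaw":0},
    {"hand":-1,"x":0,"y":0,"z":0,"yaw":-0.12},
    {"hand":-1,"x":0,"y":0,"z":0,"yaw":-0.14},
    {"hand":-1,"x":0,"y":0,"z":0,"yaw":-0.14},
    {"hand":-1,"x":0,"y":0,"z":0,"yaw":-0.14},
    {"hand":-1,"x":0,"y":0,"z":0,"yaw":-0.14},
    {"hand":-1,"x":0,"y":0,"z":0,"yaw":-0.14},
    {"hand":-1,"x":0,"y":0,"z":0,"yaw":-0.14},
    {"hand":-1,"x":0,"y":0,"z":0,"yaw":-0.09},
    {"hand":-1,"x":0,"y":0,"z":0,"yaw":0},
  ],
  newtons=30,
)

```text
clock: 11.95
eef_pos: [553.2, 282.2, 191.4]
eef_rot: [3.136, 0.003, 2.127]
wrist_force: [16.2, 0.8, 0.7]
finger_gap: 13.8
finger_force: 30.0
```

```bash
python3 - <<'E'
from h import *
st();im=camera("side");np.save("sa.npy",im)
cv2.imwrite("pics/s9.png",cv2.resize(im[100:220,230:350],(600,600),interpolation=2)[:,:,::-1])
E
```

```text
t11.95 tcp [553.2 282.2 191.4] rot [3.136e+00 3.000e-03 2.127e+00] F [16.2  0.8  0.7] gap 13.8 ff 30.0 j [ 0.41  0.44  1.28 -0.    1.42 -0.14]
```

View pics/s9.png

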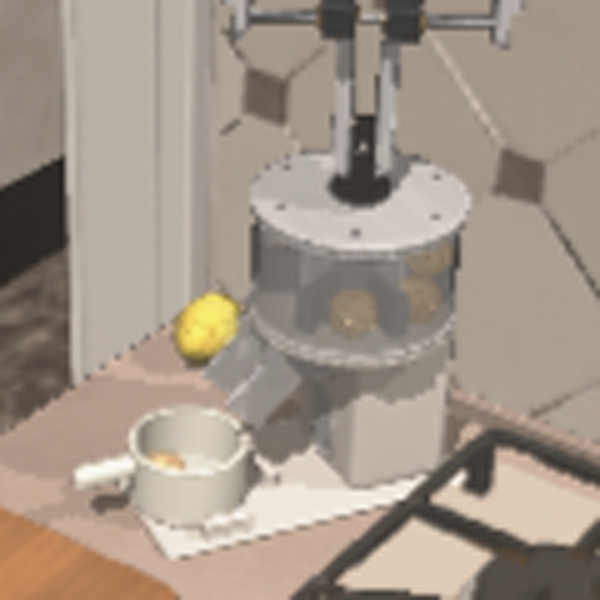

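One walnut lies in the crock at about (167,460) in the crop. I shift slightly to take off the 16 N side force, then make the second click.

arm_command(
  targets=[
    {"hand":-1,"x":-0.0007,"y":0.003,"z":0,"yaw":0},
    {"hand":-1,"x":0,"y":0,"z":0,"yaw":-0.12},
    {"hand":-1,"x":0,"y":0,"z":0,"yaw":-0.14},
    {"hand":-1,"x":0,"y":0,"z":0,"yaw":-0.14},
    {"hand":-1,"x":0,"y":0,"z":0,"yaw":-0.14},
    {"hand":-1,"x":0,"y":0,"z":0,"yaw":-0.14},
    {"hand":-1,"x":0,"y":0,"z":0,"yaw":-0.14},
    {"hand":-1,"x":0,"y":0,"z":0,"yaw":-0.14},
    {"hand":-1,"x":0,"y":0,"z":0,"yaw":-0.09},
    {"hand":-1,"x":0,"y":0,"z":0,"yaw":0},
  ],
  newtons=30,
)

```text
clock: 13.0
eef_pos: [554.1, 283.5, 191.4]
eef_rot: [3.141, 0.002, -3.105]
wrist_force: [-1.1, -1.1, 6.9]
finger_gap: 13.6
finger_force: 30.0
```

```bash
cat >> h.py <<'E'
def nuts(im,tag,roi=(178,206,254,282)):
    a,b,l,r=roi;h,s,v=cv2.split(cv2.cvtColor(im,cv2.COLOR_RGB2HSV)[a:b,l:r])
    m=((h>6)&(h<22)&(s>85)&(v>60)).astype(np.uint8);n,lab,stt,ce=cv2.connectedComponentsWithStats(m)
    print(tag,"brown",[(int(q[4]),(w+[l,a]).round(1).tolist()) for q,w in zip(stt[1:],ce[1:]) if q[4]>3])
E
python3 - <<'E'
from h import *
st();nuts(np.load("sa.npy"),"one");im=camera("side");np.save("sb.npy",im);nuts(im,"two")
E
```

```text
t13.00 tcp [554.1 283.5 191.4] rot [ 3.141e+00  2.000e-03 -3.105e+00] F [-1.1 -1.1  6.9] gap 13.6 ff 30.0 j [ 0.41  0.45  1.27 -0.    1.42 -1.19]
one brown [(7, [263.7, 191.4])]
two brown [(24, [271.8, 190.5]), (9, [262.7, 191.4])]
```

Two walnuts are in the crock. I release the knob, rise, turn back and go back above the handle.

arm_command(
  targets=[
    {"hand":-0.3,"x":0,"y":0,"z":0,"yaw":0},
    {"hand":-0.3,"x":0,"y":0,"z":0,"yaw":0},
    {"hand":-0.3,"x":0,"y":0,"z":0,"yaw":0},
    {"hand":-0.3,"x":0,"y":0,"z":-0.03,"yaw":0},
    {"hand":-0.3,"x":0,"y":0,"z":-0.03,"yaw":0},
    {"hand":-0.3,"x":0,"y":0,"z":0,"yaw":0.15},
    {"hand":-0.3,"x":0,"y":0,"z":0,"yaw":0.15},
    {"hand":-0.3,"x":0,"y":0,"z":0,"yaw":0.15},
    {"hand":-0.3,"x":0,"y":0,"z":0,"yaw":0.15},
    {"hand":-0.3,"x":0,"y":0,"z":0,"yaw":0.15},
  ],
  newtons=50,
)

```text
clock: 14.05
eef_pos: [553.6, 283.5, 249.9]
eef_rot: [-3.141, -0.0, 2.419]
wrist_force: [0.2, -0.1, 0.3]
finger_gap: 32.9
finger_force: 0.0
```

arm_command(
  targets=[
    {"hand":-0.3,"x":0,"y":0,"z":0,"yaw":0.15},
    {"hand":-0.3,"x":0,"y":0,"z":0,"yaw":0.15},
    {"hand":-0.3,"x":0,"y":0,"z":0,"yaw":0.15},
    {"hand":-0.3,"x":0,"y":0,"z":0,"yaw":0.15},
    {"hand":-0.3,"x":0,"y":0,"z":0,"yaw":0.15},
    {"hand":-0.3,"x":0,"y":0,"z":0,"yaw":0.15},
    {"hand":-0.3,"x":0,"y":0,"z":0,"yaw":0.15},
    {"hand":-0.3,"x":0,"y":0,"z":0,"yaw":0.15},
    {"hand":-0.3,"x":0,"y":0,"z":0,"yaw":0.15},
    {"hand":-0.3,"x":0,"y":0,"z":0,"yaw":0},
  ],
  newtons=50,
)

```text
clock: 15.05
eef_pos: [553.6, 283.5, 249.9]
eef_rot: [-3.141, 0.0, 1.072]
wrist_force: [-0.0, 0.1, 1.1]
finger_gap: 32.8
finger_force: 0.0
```

arm_command(
  targets=[
    {"hand":-0.3,"x":-0.035,"y":0,"z":0,"yaw":0},
    {"hand":-0.3,"x":-0.045,"y":0,"z":0,"yaw":0},
    {"hand":-0.3,"x":-0.045,"y":0,"z":0,"yaw":0},
    {"hand":-0.3,"x":-0.035,"y":-0.002,"z":0,"yaw":0},
    {"hand":-0.3,"x":-0.018,"y":0,"z":0,"yaw":0},
    {"hand":-0.3,"x":0,"y":0,"z":0,"yaw":0},
  ],
  newtons=50,
)

```text
clock: 15.65
eef_pos: [466.7, 126.6, 250.7]
eef_rot: [3.141, -0.001, 1.077]
wrist_force: [0.5, -0.1, 0.6]
finger_gap: 32.7
finger_force: 0.0
```

```bash
python3 - <<'E'
from h import *
s=st();c=get_calibration("wrist");im=camera("wrist");cv2.imwrite("pics/w10.png",im[:,:,::-1])
nuts(camera("side"),"side")
h,sa,v=cv2.split(cv2.cvtColor(im,cv2.COLOR_RGB2HSV))
w=((sa<60)&(v>100)).astype(np.uint8)
# handle row profile between crock and fingers
for r in range(100,250,10):
    x=np.where(w[r,200:310])[0]+200;print(r,(x.min(),x.max(),len(x)) if len(x) else None,end="; ")
print();print("handle exp",proj(c,(467.5,127.6,48)),"crock",proj(c,(497.5,183.5,52)))
t=get_calibration("top");handles(camera("top"),t)
E
```

```text
t15.65 tcp [466.7 126.6 250.7] rot [ 3.141e+00 -1.000e-03  1.077e+00] F [ 0.5 -0.1  0.6] gap 32.7 ff 0.0 j [ 0.19  0.1   1.58 -0.    1.47  0.68]
side brown [(26, [272.2, 190.3]), (9, [262.7, 191.4])]
100 (np.int64(200), np.int64(309), 86); 110 (np.int64(200), np.int64(309), 95); 120 (np.int64(200), np.int64(309), 95); 130 (np.int64(200), np.int64(309), 86); 140 (np.int64(200), np.int64(309), 102); 150 (np.int64(200), np.int64(309), 104); 160 (np.int64(200), np.int64(307), 108); 170 (np.int64(200), np.int64(289), 90); 180 (np.int64(200), np.int64(271), 72); 190 (np.int64(200), np.int64(253), 54); 200 (np.int64(200), np.int64(236), 37); 210 (np.int64(200), np.int64(221), 22); 220 (np.int64(200), np.int64(220), 21); 230 (np.int64(200), np.int64(302), 36); 240 (np.int64(200), np.int64(307), 40); 
handle exp [251.51154948 161.34839738] crock [251.50750509 112.61446486]
```

arm_command(
  targets=[
    {"hand":-0.3,"x":0.0013,"y":0,"z":0.045,"yaw":0},
    {"hand":-0.3,"x":0,"y":0,"z":0.045,"yaw":0},
    {"hand":-0.3,"x":0,"y":0,"z":0.045,"yaw":0},
    {"hand":-0.3,"x":0,"y":0,"z":0.045,"yaw":0},
    {"hand":-0.3,"x":0,"y":0,"z":0.045,"yaw":0},
    {"hand":-0.3,"x":0,"y":0,"z":0.02,"yaw":0},
    {"hand":-0.3,"x":0,"y":0,"z":0.0125,"yaw":0},
    {"hand":-0.3,"x":0,"y":0,"z":0,"yaw":0},
    {"hand":-1,"x":0,"y":0,"z":0,"yaw":0},
    {"hand":-1,"x":0,"y":0,"z":0,"yaw":0},
  ],
  newtons=50,
)

```text
clock: 16.8
eef_pos: [468.7, 129.4, -6.2]
eef_rot: [3.14, -0.001, 1.075]
wrist_force: [-0.0, 0.9, 0.8]
finger_gap: 20.1
finger_force: 0.0
```

arm_command(
  targets=[
    {"hand":-1,"x":0,"y":0,"z":0,"yaw":0},
    {"hand":-1,"x":0,"y":0,"z":0,"yaw":0},
    {"hand":-1,"x":0,"y":0,"z":0,"yaw":0},
    {"hand":-1,"x":0,"y":0,"z":0,"yaw":0},
  ],
  newtons=50,
)

```text
clock: 17.2
eef_pos: [468.5, 129.1, -6.5]
eef_rot: [3.14, -0.001, 1.075]
wrist_force: [-0.7, -0.3, 6.2]
finger_gap: 13.8
finger_force: 50.0
```

arm_command(
  targets=[
    {"hand":-1,"x":0,"y":0,"z":-0.003,"yaw":0},
    {"hand":-1,"x":-0.01,"y":0,"z":0,"yaw":0},
    {"hand":-1,"x":-0.015,"y":0,"z":0,"yaw":0},
    {"hand":-1,"x":-0.016,"y":0,"z":0,"yaw":0},
    {"hand":-1,"x":-0.015,"y":0,"z":0,"yaw":0},
    {"hand":-1,"x":0,"y":0,"z":-0.015,"yaw":0},
    {"hand":-1,"x":0,"y":0,"z":-0.025,"yaw":0},
    {"hand":-1,"x":0,"y":0,"z":-0.025,"yaw":0},
    {"hand":-1,"x":0,"y":0,"z":-0.015,"yaw":0},
    {"hand":-1,"x":0,"y":0,"z":0,"yaw":0},
  ],
  newtons=50,
)

```text
clock: 18.2
eef_pos: [441.8, 79.1, 77.1]
eef_rot: [3.139, -0.002, 1.074]
wrist_force: [-0.8, 0.4, -1.5]
finger_gap: 13.6
finger_force: 50.0
```

arm_command(
  targets=[
    {"hand":-1,"x":0,"y":0,"z":0,"yaw":0.1},
    {"hand":-1,"x":0,"y":0,"z":0,"yaw":0.134},
    {"hand":-1,"x":0,"y":0,"z":0,"yaw":0.134},
    {"hand":-1,"x":0,"y":0,"z":0,"yaw":0.134},
    {"hand":-1,"x":0,"y":0,"z":0,"yaw":0.134},
    {"hand":-1,"x":0,"y":0,"z":0,"yaw":0.1},
    {"hand":-1,"x":0,"y":0,"z":0,"yaw":0.068},
    {"hand":-1,"x":0,"y":0,"z":0,"yaw":0},
  ],
  newtons=50,
)

```text
clock: 19.0
eef_pos: [440.4, 79.2, 74.4]
eef_rot: [-3.141, 0.002, 0.269]
wrist_force: [-0.0, 0.2, -1.4]
finger_gap: 13.5
finger_force: 50.0
```

```bash
python3 - <<'E'
from h import *
s=st();c=get_calibration("wrist");im=camera("wrist");cv2.imwrite("pics/w11.png",im[:,:,::-1]);nuts(im,"wrist",(60,220,150,350));handles(im,c)
E
```

```text
t19.00 tcp [440.4  79.2  74.4] rot [-3.141e+00  2.000e-03  2.690e-01] F [-0.   0.2 -1.4] gap 13.5 ff 50.0 j [0.1  0.18 1.9  0.   1.05 1.4 ]
wrist brown [(5412, [328.2, 143.1]), (2553, [248.5, 102.7]), (2242, [251.6, 167.7])]
handle px [250. 138.] tip [490.1  99. ] len 10.7 grip [495.   79.6] crock [510.1  19.5] yaw -1.323
```

arm_command(
  targets=[
    {"hand":-1,"x":-0.004,"y":0.015,"z":0,"yaw":0},
    {"hand":-1,"x":-0.005,"y":0.018,"z":0,"yaw":0},
    {"hand":-1,"x":-0.005,"y":0.018,"z":0,"yaw":0},
    {"hand":-1,"x":-0.0036,"y":0.015,"z":0,"yaw":0},
    {"hand":-1,"x":0,"y":0,"z":0,"yaw":0},
  ],
  newtons=50,
)

```text
clock: 19.55
eef_pos: [441.5, 10.2, 75.1]
eef_rot: [-3.142, 0.001, 0.271]
wrist_force: [-1.1, 0.1, -2.2]
finger_gap: 13.5
finger_force: 50.0
```

```bash
python3 - <<'E'
from h import *
s=st();c=get_calibration("wrist");im=camera("wrist");cv2.imwrite("pics/w12.png",im[:,:,::-1]);handles(im,c)
b=camera("side");cv2.imwrite("pics/s12.png",b[:,:,::-1])
h,sa,v=cv2.split(cv2.cvtColor(b,cv2.COLOR_RGB2HSV));
w=((sa<75)&(v>120)).astype(np.uint8);sd=get_calibration("side")
for p in[(493,-68,67),(497,-161,67),(501,28,67)]:print(proj(sd,p))
a=cv2.cvtColor(cv2.imread("pics/side0.png"),cv2.COLOR_BGR2GRAY).astype(int);g=cv2.cvtColor(b,cv2.COLOR_RGB2GRAY).astype(int)
print("diff crock2,3 areas",np.abs(a-g)[215:260,172:230].mean(),np.abs(a-g)[222:262,172:200].mean())
E
```

```text
t19.55 tcp [441.5  10.2  75.1] rot [-3.142e+00  1.000e-03  2.710e-01] F [-1.1  0.1 -2.2] gap 13.5 ff 50.0 j [-0.06  0.17  1.92 -0.    1.05  1.24]
[214.8218149 220.9886127]
[192.02842025 238.69853946]
[238.78062116 206.20299794]
diff crock2,3 areas 3.449808429118774 2.9285714285714284
```

arm_command(
  targets=[
    {"hand":-1,"x":0,"y":0,"z":0.025,"yaw":0},
    {"hand":-1,"x":0,"y":0,"z":0.025,"yaw":0},
    {"hand":-1,"x":0,"y":0,"z":0.01,"yaw":0},
    {"hand":-1,"x":0,"y":0,"z":0.005,"yaw":0},
    {"hand":-1,"x":0,"y":0,"z":0.001,"yaw":0},
    {"hand":-1,"x":0,"y":0,"z":0,"yaw":0},
  ],
  newtons=50,
)

```text
clock: 20.25
eef_pos: [442.3, 11.6, 10.2]
eef_rot: [3.141, -0.001, 0.271]
wrist_force: [0.7, 0.3, -2.1]
finger_gap: 13.4
finger_force: 50.0
```

arm_command(
  targets=[
    {"hand":-1,"x":0,"y":0,"z":0.0015,"yaw":0},
    {"hand":-1,"x":0,"y":0,"z":0,"yaw":0},
    {"hand":-0.3,"x":0,"y":0,"z":0,"yaw":0},
    {"hand":-0.3,"x":0,"y":0,"z":0,"yaw":0},
    {"hand":-0.3,"x":0,"y":0,"z":0,"yaw":0},
    {"hand":-0.3,"x":0,"y":0,"z":0,"yaw":0},
    {"hand":-0.3,"x":0,"y":0,"z":-0.02,"yaw":0},
    {"hand":-0.3,"x":0,"y":0,"z":-0.03,"yaw":0},
    {"hand":-0.3,"x":0,"y":0,"z":-0.04,"yaw":0},
    {"hand":-0.3,"x":0,"y":0,"z":-0.01,"yaw":0},
  ],
  newtons=50,
)

```text
clock: 21.25
eef_pos: [443.4, 11.4, 111.6]
eef_rot: [3.14, -0.005, 0.271]
wrist_force: [1.3, -0.4, -0.5]
finger_gap: 33.1
finger_force: 0.0
```

arm_command(
  targets=[
    {"hand":-0.3,"x":-0.011,"y":0.03,"z":0,"yaw":0},
    {"hand":-0.3,"x":-0.011,"y":0.032,"z":0,"yaw":0},
    {"hand":-0.3,"x":-0.01,"y":0.03,"z":0,"yaw":-0.03},
    {"hand":-0.3,"x":0,"y":0,"z":0,"yaw":0},
    {"hand":-0.3,"x":0,"y":0,"z":0,"yaw":0},
  ],
  newtons=50,
)

```text
clock: 21.75
eef_pos: [435.4, -85.9, 107.6]
eef_rot: [-3.141, 0.001, 0.299]
wrist_force: [0.7, 0.8, 0.3]
finger_gap: 32.7
finger_force: 0.0
```

```bash
python3 - <<'E'
from h import *
s=st();c=get_calibration("wrist");im=camera("wrist");cv2.imwrite("pics/w13.png",im[:,:,::-1]);handles(im,c)
nuts(im,"w",(0,250,0,260))
for p in[(493.5,-68,67),(436,-86,63),(502,28,67),(497,-161,67)]:print(proj(c,p).round())
E
```

```text
t21.75 tcp [435.4 -85.9 107.6] rot [-3.141e+00  1.000e-03  2.990e-01] F [0.7 0.8 0.3] gap 32.7 ff 0.0 j [-0.28  0.13  1.88  0.    1.13  0.99]
handle px [331. 221.] tip [ 416.3 -159.9] len 36.7 grip [ 436.3 -158.7] crock [ 498.2 -154.9] yaw 0.062
handle px [252. 200.] tip [415.6 -92. ] len 35.2 grip [435.2 -87.9] crock [495.9 -75.3] yaw 0.206
handle px [168. 121.] tip [466.2   5.5] len 26.8 grip [479.2  -9.7] crock [519.4 -56.9] yaw -0.864
handle px [161.  46.] tip [519.9 -13. ] len 56.0 grip [526.1   6. ] crock [545.4  65. ] yaw 1.255
w brown [(20527, [179.0, 118.5]), (2281, [155.6, 84.5])]
[251. 125.]
[252. 196.]
[134.  76.]
[362. 155.]
```

View pics/w13.png

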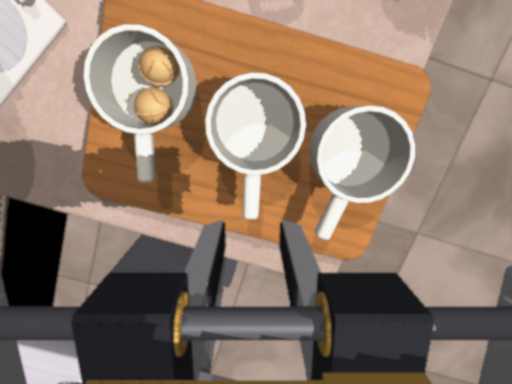

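Crock 1 stands on the board with two walnuts at (157,65) and (153,105). Crock 2's handle, from (253,172) to (251,218), is centred between the fingers, so I descend and grip it.

arm_command(
  targets=[
    {"hand":-0.3,"x":0.002,"y":0,"z":0.035,"yaw":0},
    {"hand":-0.3,"x":0,"y":0,"z":0.035,"yaw":0},
    {"hand":-0.3,"x":0,"y":0,"z":0.02,"yaw":0},
    {"hand":-0.3,"x":0,"y":0,"z":0.01,"yaw":0},
    {"hand":-0.3,"x":0,"y":0,"z":0,"yaw":0},
    {"hand":-1,"x":0,"y":0,"z":0,"yaw":0},
    {"hand":-1,"x":0,"y":0,"z":0,"yaw":0},
    {"hand":-1,"x":0,"y":0,"z":0,"yaw":0},
    {"hand":-1,"x":0,"y":0,"z":0,"yaw":0},
    {"hand":-1,"x":0,"y":0,"z":0,"yaw":0},
  ],
  newtons=50,
)

```text
clock: 22.8
eef_pos: [438.0, -85.2, 8.8]
eef_rot: [3.141, -0.001, 0.301]
wrist_force: [-2.1, 1.2, 7.4]
finger_gap: 13.4
finger_force: 49.8
```

arm_command(
  targets=[
    {"hand":-1,"x":0,"y":0,"z":0,"yaw":0},
    {"hand":-1,"x":0,"y":0,"z":0,"yaw":0},
  ],
  newtons=50,
)

```text
clock: 23.0
eef_pos: [438.0, -85.2, 8.8]
eef_rot: [3.141, -0.001, 0.301]
wrist_force: [-1.2, 1.2, 6.6]
finger_gap: 13.6
finger_force: 49.8
```

arm_command(
  targets=[
    {"hand":-1,"x":0,"y":0,"z":-0.015,"yaw":0},
    {"hand":-1,"x":0,"y":0,"z":-0.025,"yaw":0},
    {"hand":-1,"x":0,"y":0,"z":-0.03,"yaw":0},
    {"hand":-1,"x":0,"y":0,"z":-0.02,"yaw":0},
    {"hand":-1,"x":0.0065,"y":-0.02,"z":0,"yaw":0},
    {"hand":-1,"x":0.009,"y":-0.028,"z":0,"yaw":0},
    {"hand":-1,"x":0.01,"y":-0.03,"z":0,"yaw":0},
    {"hand":-1,"x":0.01,"y":-0.03,"z":0,"yaw":0},
    {"hand":-1,"x":0.009,"y":-0.028,"z":0,"yaw":0},
    {"hand":-1,"x":0.0065,"y":-0.02,"z":0,"yaw":0},
  ],
  newtons=50,
)

```text
clock: 24.0
eef_pos: [439.7, 80.5, 98.1]
eef_rot: [-3.141, 0.0, 0.302]
wrist_force: [0.5, -0.6, -2.1]
finger_gap: 13.8
finger_force: 49.8
```

arm_command(
  targets=[
    {"hand":-1,"x":0,"y":0,"z":0,"yaw":-0.1},
    {"hand":-1,"x":0,"y":0,"z":0,"yaw":-0.13},
    {"hand":-1,"x":0,"y":0,"z":0,"yaw":-0.134},
    {"hand":-1,"x":0,"y":0,"z":0,"yaw":-0.13},
    {"hand":-1,"x":0,"y":0,"z":0,"yaw":-0.13},
    {"hand":-1,"x":0,"y":0,"z":0,"yaw":-0.1},
    {"hand":-1,"x":0,"y":0,"z":0,"yaw":-0.05},
    {"hand":-1,"x":0,"y":0,"z":0,"yaw":0},
  ],
  newtons=50,
)

```text
clock: 24.8
eef_pos: [439.9, 78.9, 98.1]
eef_rot: [-3.142, 0.0, 1.075]
wrist_force: [0.5, 0.2, -2.9]
finger_gap: 13.3
finger_force: 49.8
```

```bash
cat >> h.py <<'E'
def rim(im):
    "centre of the held crock's rim in the wrist picture: bright ring by Hough circle"
    g=cv2.medianBlur(cv2.cvtColor(im,cv2.COLOR_RGB2GRAY),3)[:230]
    q=cv2.HoughCircles(g,3,1,60,param1=120,param2=25,minRadius=62,maxRadius=88)
    return None if q is None else q[0][:3].round(1).tolist()
E
python3 - <<'E'
from h import *
st();im=camera("wrist");cv2.imwrite("pics/w14.png",im[:,:,::-1])
print(rim(im),rim(cv2.imread("pics/w11.png")[:,:,::-1].copy()))
w6=cv2.imread("pics/w6.png")[:,:400,::-1].copy();print("w6 (+80)",rim(w6))
E
```

```text
t24.80 tcp [439.9  78.9  98.1] rot [-3.142  0.     1.075] F [ 0.5  0.2 -2.9] gap 13.3 ff 49.8 j [ 0.1   0.15  1.88 -0.    1.11  0.59]
[[253.5, 140.5, 72.0999984741211]] [[251.5, 138.5, 72.69999694824219]]
w6 (+80) [[171.5, 134.5, 73.5999984741211]]
```

arm_command(
  targets=[
    {"hand":-1,"x":0,"y":-0.0007,"z":0.025,"yaw":0},
    {"hand":-1,"x":0,"y":0,"z":0.03,"yaw":0},
    {"hand":-1,"x":0,"y":0,"z":0.028,"yaw":0},
    {"hand":-1,"x":0,"y":0,"z":0.015,"yaw":0},
    {"hand":-1,"x":0,"y":0,"z":0.002,"yaw":0},
    {"hand":-1,"x":0,"y":0,"z":0,"yaw":0},
  ],
  newtons=50,
)

```text
clock: 25.45
eef_pos: [439.5, 79.3, -1.7]
eef_rot: [-3.141, 0.0, 1.074]
wrist_force: [-0.1, 0.6, -0.4]
finger_gap: 13.4
finger_force: 49.8
```

arm_command(
  targets=[
    {"hand":-1,"x":0.012,"y":0,"z":0,"yaw":0},
    {"hand":-1,"x":0.015,"y":0,"z":0,"yaw":0},
    {"hand":-1,"x":0.015,"y":0,"z":0,"yaw":0},
    {"hand":-1,"x":0.012,"y":0,"z":0,"yaw":0},
    {"hand":-1,"x":0.005,"y":0,"z":0,"yaw":0},
    {"hand":-1,"x":0,"y":0,"z":0,"yaw":0},
    {"hand":-1,"x":0,"y":0,"z":0.002,"yaw":0},
    {"hand":-1,"x":0,"y":0,"z":0,"yaw":0},
  ],
  newtons=50,
)

```text
clock: 26.25
eef_pos: [467.1, 130.8, -4.3]
eef_rot: [-3.141, 0.001, 1.074]
wrist_force: [-0.0, -0.5, -1.8]
finger_gap: 13.5
finger_force: 49.8
```

arm_command(
  targets=[
    {"hand":-1,"x":0,"y":0,"z":0.0017,"yaw":0},
    {"hand":-0.3,"x":0,"y":0,"z":0,"yaw":0},
    {"hand":-0.3,"x":0,"y":0,"z":0,"yaw":0},
    {"hand":-0.3,"x":0,"y":0,"z":0,"yaw":0},
    {"hand":-0.3,"x":0,"y":0,"z":0,"yaw":0},
    {"hand":-0.3,"x":0,"y":0,"z":-0.02,"yaw":0},
    {"hand":-0.3,"x":0,"y":0,"z":-0.04,"yaw":0},
    {"hand":-0.3,"x":0,"y":0,"z":-0.045,"yaw":0},
    {"hand":-0.3,"x":0,"y":0,"z":-0.045,"yaw":0},
    {"hand":-0.3,"x":0,"y":0,"z":-0.045,"yaw":0},
  ],
  newtons=50,
)

```text
clock: 27.25
eef_pos: [467.1, 131.1, 191.4]
eef_rot: [3.141, -0.0, 1.075]
wrist_force: [1.0, 0.7, 0.2]
finger_gap: 32.8
finger_force: 0.0
```

arm_command(
  targets=[
    {"hand":-0.3,"x":0,"y":0,"z":-0.04,"yaw":0},
    {"hand":-0.3,"x":0,"y":0,"z":-0.02,"yaw":0},
    {"hand":-0.3,"x":0.03,"y":0,"z":0,"yaw":0},
    {"hand":-0.3,"x":0.04,"y":0,"z":0,"yaw":0},
    {"hand":-0.3,"x":0.04,"y":0,"z":0,"yaw":0},
    {"hand":-0.3,"x":0.04,"y":0.0015,"z":0,"yaw":0},
    {"hand":-0.3,"x":0.0245,"y":0,"z":0,"yaw":0},
    {"hand":-0.3,"x":0,"y":0,"z":0,"yaw":0.145},
    {"hand":-0.3,"x":0,"y":0,"z":0,"yaw":0.15},
    {"hand":-0.3,"x":0,"y":0,"z":0,"yaw":0.15},
  ],
  newtons=50,
)

```text
clock: 28.25
eef_pos: [551.8, 284.2, 249.0]
eef_rot: [-3.141, 0.0, 0.624]
wrist_force: [0.2, -0.1, 0.5]
finger_gap: 33.1
finger_force: 0.0
```

arm_command(
  targets=[
    {"hand":-0.3,"x":0,"y":0,"z":0,"yaw":0.15},
    {"hand":-0.3,"x":0,"y":0,"z":0,"yaw":0.15},
    {"hand":-0.3,"x":0,"y":0,"z":0,"yaw":0.15},
    {"hand":-0.3,"x":0,"y":0,"z":0,"yaw":0.149},
    {"hand":-0.3,"x":0,"y":0,"z":0,"yaw":0},
    {"hand":-0.3,"x":0,"y":0,"z":0,"yaw":0},
  ],
  newtons=30,
)

```text
clock: 28.85
eef_pos: [551.8, 284.0, 249.3]
eef_rot: [-3.142, 0.0, 0.035]
wrist_force: [0.2, -0.3, -0.5]
finger_gap: 32.7
finger_force: 0.0
```

```bash
python3 - <<'E'
from h import *
st();im=camera("side");nuts(im,"side");a=np.load("sb.npy");
# compare crock position on the stand with the previous cycle
def cen(i):
    h,s,v=cv2.split(cv2.cvtColor(i,cv2.COLOR_RGB2HSV));m=((s<60)&(v>110)).astype(np.uint8)[176:210,245:285];M=cv2.moments(m,True);return M["m10"]/M["m00"]+245,M["m01"]/M["m00"]+176,M["m00"]
print(cen(a),cen(im),cen(np.load("sa.npy")))
E
```

```text
t28.85 tcp [551.8 284.  249.3] rot [-3.142  0.     0.035] F [ 0.2 -0.3 -0.5] gap 32.7 ff 0.0 j [0.42 0.42 1.18 0.   1.54 1.95]
side brown []
(264.83453815261043, 192.14779116465863, 1245.0) (264.6314606741573, 192.41348314606742, 1335.0) (265.0375293197811, 192.08053166536357, 1279.0)
```

arm_command(
  targets=[
    {"hand":-0.3,"x":0,"y":0,"z":0.025,"yaw":0},
    {"hand":-0.3,"x":0,"y":0,"z":0.025,"yaw":0},
    {"hand":-0.3,"x":0,"y":0,"z":0.0085,"yaw":0},
    {"hand":-0.3,"x":0,"y":0,"z":0,"yaw":0},
    {"hand":-1,"x":0,"y":0,"z":0,"yaw":0},
    {"hand":-1,"x":0,"y":0,"z":0,"yaw":0},
    {"hand":-1,"x":0,"y":0,"z":0,"yaw":0},
    {"hand":-1,"x":0,"y":0,"z":0,"yaw":0},
    {"hand":-1,"x":0,"y":0,"z":0,"yaw":0},
    {"hand":-1,"x":0,"y":0,"z":0,"yaw":0},
  ],
  newtons=30,
)

```text
clock: 29.9
eef_pos: [552.3, 283.4, 192.0]
eef_rot: [3.141, -0.001, 0.031]
wrist_force: [-1.1, -5.0, 3.7]
finger_gap: 14.0
finger_force: 30.0
```

arm_command(
  targets=[
    {"hand":-1,"x":0,"y":0.0008,"z":0,"yaw":0},
    {"hand":-1,"x":0,"y":0,"z":0,"yaw":-0.12},
    {"hand":-1,"x":0,"y":0,"z":0,"yaw":-0.14},
    {"hand":-1,"x":0,"y":0,"z":0,"yaw":-0.14},
    {"hand":-1,"x":0,"y":0,"z":0,"yaw":-0.14},
    {"hand":-1,"x":0,"y":0,"z":0,"yaw":-0.14},
    {"hand":-1,"x":0,"y":0,"z":0,"yaw":-0.14},
    {"hand":-1,"x":0,"y":0,"z":0,"yaw":-0.14},
    {"hand":-1,"x":0,"y":0,"z":0,"yaw":-0.09},
    {"hand":-1,"x":0,"y":0,"z":0,"yaw":0},
  ],
  newtons=30,
)

```text
clock: 30.9
eef_pos: [552.4, 283.2, 192.0]
eef_rot: [3.14, -0.002, 1.084]
wrist_force: [0.7, -1.5, 5.9]
finger_gap: 13.6
finger_force: 30.0
```

```bash
python3 - <<'E'
from h import *
st();nuts(camera("side"),"side")
E
```

```text
t30.90 tcp [552.4 283.2 192. ] rot [ 3.140e+00 -2.000e-03  1.084e+00] F [ 0.7 -1.5  5.9] gap 13.6 ff 30.0 j [ 0.41  0.44  1.27 -0.    1.42  0.9 ]
side brown [(9, [262.7, 191.4])]
```

arm_command(
  targets=[
    {"hand":-1,"x":0,"y":0,"z":0,"yaw":-0.12},
    {"hand":-1,"x":0,"y":0,"z":0,"yaw":-0.14},
    {"hand":-1,"x":0,"y":0,"z":0,"yaw":-0.14},
    {"hand":-1,"x":0,"y":0,"z":0,"yaw":-0.14},
    {"hand":-1,"x":0,"y":0,"z":0,"yaw":-0.14},
    {"hand":-1,"x":0,"y":0,"z":0,"yaw":-0.14},
    {"hand":-1,"x":0,"y":0,"z":0,"yaw":-0.14},
    {"hand":-1,"x":0,"y":0,"z":0,"yaw":-0.09},
    {"hand":-1,"x":0,"y":0,"z":0,"yaw":0},
    {"hand":-1,"x":0,"y":0,"z":0,"yaw":0},
  ],
  newtons=30,
)

```text
clock: 31.95
eef_pos: [552.6, 283.3, 192.0]
eef_rot: [3.139, 0.001, 2.131]
wrist_force: [2.9, -1.3, 6.1]
finger_gap: 13.7
finger_force: 30.0
```

```bash
python3 - <<'E'
from h import *
st();nuts(camera("side"),"side")
E
```

```text
t31.95 tcp [552.6 283.3 192. ] rot [3.139e+00 1.000e-03 2.131e+00] F [ 2.9 -1.3  6.1] gap 13.7 ff 30.0 j [ 0.41  0.44  1.27 -0.    1.42 -0.15]
side brown [(26, [272.3, 190.0]), (8, [262.8, 191.4])]
```

arm_command(
  targets=[
    {"hand":-0.3,"x":0,"y":0,"z":0,"yaw":0},
    {"hand":-0.3,"x":0,"y":0,"z":0,"yaw":0},
    {"hand":-0.3,"x":0,"y":0,"z":0,"yaw":0},
    {"hand":-0.3,"x":0,"y":0,"z":-0.03,"yaw":0},
    {"hand":-0.3,"x":0,"y":0,"z":-0.03,"yaw":0},
    {"hand":-0.3,"x":0,"y":0,"z":0,"yaw":0.15},
    {"hand":-0.3,"x":0,"y":0,"z":0,"yaw":0.15},
    {"hand":-0.3,"x":0,"y":0,"z":0,"yaw":0.15},
    {"hand":-0.3,"x":0,"y":0,"z":0,"yaw":0.15},
    {"hand":-0.3,"x":0,"y":0,"z":0,"yaw":0.15},
  ],
  newtons=50,
)

```text
clock: 33.0
eef_pos: [551.8, 283.2, 250.7]
eef_rot: [-3.141, 0.0, 1.375]
wrist_force: [0.4, 0.1, 0.3]
finger_gap: 33.3
finger_force: 0.0
```

arm_command(
  targets=[
    {"hand":-0.3,"x":0,"y":0,"z":0,"yaw":0.15},
    {"hand":-0.3,"x":0,"y":0,"z":0,"yaw":0.15},
    {"hand":-0.3,"x":0,"y":0,"z":0,"yaw":0.006},
    {"hand":-0.3,"x":-0.03,"y":0,"z":0,"yaw":0},
    {"hand":-0.3,"x":-0.045,"y":0,"z":0,"yaw":0},
    {"hand":-0.3,"x":-0.045,"y":0,"z":0,"yaw":0},
    {"hand":-0.3,"x":-0.035,"y":-0.0026,"z":0,"yaw":0},
    {"hand":-0.3,"x":-0.0197,"y":0,"z":0,"yaw":0},
    {"hand":-0.3,"x":0,"y":0,"z":0,"yaw":0},
    {"hand":-0.3,"x":0,"y":0,"z":0,"yaw":0},
  ],
  newtons=50,
)

```text
clock: 34.0
eef_pos: [466.7, 131.0, 251.1]
eef_rot: [3.141, -0.001, 1.077]
wrist_force: [0.3, 0.1, -0.2]
finger_gap: 32.5
finger_force: 0.0
```

Down 256 mm to z = -5.

arm_command(
  targets=[
    {"hand":-0.3,"x":0,"y":0,"z":0.045,"yaw":0},
    {"hand":-0.3,"x":0,"y":0,"z":0.045,"yaw":0},
    {"hand":-0.3,"x":0,"y":0,"z":0.045,"yaw":0},
    {"hand":-0.3,"x":0,"y":0,"z":0.045,"yaw":0},
    {"hand":-0.3,"x":0,"y":0,"z":0.045,"yaw":0},
    {"hand":-0.3,"x":0,"y":0,"z":0.02,"yaw":0},
    {"hand":-0.3,"x":0,"y":0,"z":0.012,"yaw":0},
    {"hand":-0.3,"x":0,"y":0,"z":0,"yaw":0},
    {"hand":-1,"x":0,"y":0,"z":0,"yaw":0},
    {"hand":-1,"x":0,"y":0,"z":0,"yaw":0},
  ],
  newtons=50,
)

```text
clock: 35.0
eef_pos: [467.4, 131.1, -4.9]
eef_rot: [3.14, -0.001, 1.075]
wrist_force: [-0.4, -0.0, 0.7]
finger_gap: 20.4
finger_force: 0.0
```

arm_command(
  targets=[
    {"hand":-1,"x":0,"y":0,"z":0,"yaw":0},
    {"hand":-1,"x":0,"y":0,"z":0,"yaw":0},
    {"hand":-1,"x":0,"y":0,"z":0,"yaw":0},
    {"hand":-1,"x":0,"y":0,"z":0,"yaw":0},
  ],
  newtons=50,
)

```text
clock: 35.4
eef_pos: [467.1, 130.9, -5.2]
eef_rot: [3.14, -0.001, 1.075]
wrist_force: [-0.0, 0.2, 7.4]
finger_gap: 13.3
finger_force: 50.0
```

arm_command(
  targets=[
    {"hand":-1,"x":0,"y":0,"z":-0.003,"yaw":0},
    {"hand":-1,"x":-0.01,"y":0,"z":0,"yaw":0},
    {"hand":-1,"x":-0.015,"y":0,"z":0,"yaw":0},
    {"hand":-1,"x":-0.017,"y":0,"z":0,"yaw":0},
    {"hand":-1,"x":-0.015,"y":0,"z":0,"yaw":0},
    {"hand":-1,"x":0,"y":0,"z":-0.015,"yaw":0},
    {"hand":-1,"x":0,"y":0,"z":-0.03,"yaw":0},
    {"hand":-1,"x":0,"y":0,"z":-0.03,"yaw":0},
    {"hand":-1,"x":0,"y":0,"z":-0.02,"yaw":0},
    {"hand":-1,"x":0,"y":0,"z":0,"yaw":0},
  ],
  newtons=50,
)

```text
clock: 36.4
eef_pos: [440.3, 79.9, 94.0]
eef_rot: [3.138, -0.002, 1.074]
wrist_force: [-0.0, -0.4, -2.2]
finger_gap: 13.4
finger_force: 50.0
```

arm_command(
  targets=[
    {"hand":-1,"x":0,"y":0,"z":0,"yaw":0.1},
    {"hand":-1,"x":0,"y":0,"z":0,"yaw":0.13},
    {"hand":-1,"x":0,"y":0,"z":0,"yaw":0.134},
    {"hand":-1,"x":0,"y":0,"z":0,"yaw":0.13},
    {"hand":-1,"x":0,"y":0,"z":0,"yaw":0.13},
    {"hand":-1,"x":0,"y":0,"z":0,"yaw":0.1},
    {"hand":-1,"x":0,"y":0,"z":0,"yaw":0.05},
    {"hand":-1,"x":0,"y":0,"z":0,"yaw":0},
  ],
  newtons=50,
)

```text
clock: 37.2
eef_pos: [438.5, 80.0, 90.5]
eef_rot: [-3.141, 0.002, 0.3]
wrist_force: [-0.0, 0.1, -3.2]
finger_gap: 13.5
finger_force: 50.0
```

arm_command(
  targets=[
    {"hand":-1,"x":-0.0065,"y":0.02,"z":0,"yaw":0},
    {"hand":-1,"x":-0.009,"y":0.028,"z":0,"yaw":0},
    {"hand":-1,"x":-0.01,"y":0.031,"z":0,"yaw":0},
    {"hand":-1,"x":-0.01,"y":0.031,"z":0,"yaw":0},
    {"hand":-1,"x":-0.009,"y":0.028,"z":0,"yaw":0},
    {"hand":-1,"x":-0.0065,"y":0.02,"z":0,"yaw":0},
    {"hand":-1,"x":0,"y":0,"z":0,"yaw":0},
    {"hand":-1,"x":0,"y":0,"z":0,"yaw":0},
  ],
  newtons=50,
)

```text
clock: 38.0
eef_pos: [436.9, -85.5, 91.1]
eef_rot: [-3.141, 0.001, 0.301]
wrist_force: [0.4, 0.1, -2.3]
finger_gap: 13.5
finger_force: 50.0
```

```bash
python3 - <<'E'
from h import *
st();c=get_calibration("wrist");im=camera("wrist");cv2.imwrite("pics/w15.png",im[:,:,::-1]);print(rim(im));handles(im,c)
nuts(im,"held",(60,220,190,320))
b=camera("side");a=cv2.cvtColor(cv2.imread("pics/s12.png"),cv2.COLOR_BGR2GRAY).astype(int);g=cv2.cvtColor(b,cv2.COLOR_RGB2GRAY).astype(int);cv2.imwrite("pics/s15.png",b[:,:,::-1])
print("crock3 diff",np.abs(a-g)[226:262,172:205].mean())
s0=get_calibration("side");print(proj(s0,(502,28,67)));nuts(b,"crock1",(196,225,225,256))
E
```

```text
t38.00 tcp [436.9 -85.5  91.1] rot [-3.141e+00  1.000e-03  3.010e-01] F [ 0.4  0.1 -2.3] gap 13.5 ff 50.0 j [-0.28  0.16  1.89  0.    1.09  0.99]
[[253.5, 137.5, 77.5], [139.5, 70.5, 62.900001525878906]]
handle px [327. 244.] tip [ 419.1 -164.4] len 15.9 grip [ 425.2 -145.4] crock [444.3 -86.4] yaw 1.258
handle px [160. 127.] tip [465.7   5. ] len 20.7 grip [480.4  -8.5] crock [526.2 -50.3] yaw -0.741
handle px [158.  48.] tip [515.9 -17.3] len 60.9 grip [523.1   1.4] crock [545.3  59.2] yaw 1.205
held brown [(558, [205.8, 67.4]), (722, [303.6, 69.8]), (4670, [270.9, 140.9]), (712, [303.2, 209.6]), (631, [204.7, 210.1])]
crock3 diff 3.5942760942760943
[239.02764839 206.32871209]
crock1 brown [(49, [233.5, 210.1]), (80, [252.0, 219.1]), (15, [226.2, 222.5])]
```

arm_command(
  targets=[
    {"hand":-1,"x":0,"y":0,"z":0.025,"yaw":0},
    {"hand":-1,"x":0,"y":0,"z":0.03,"yaw":0},
    {"hand":-1,"x":0,"y":0,"z":0.018,"yaw":0},
    {"hand":-1,"x":0,"y":0,"z":0.006,"yaw":0},
    {"hand":-1,"x":0,"y":0,"z":0.001,"yaw":0},
    {"hand":-1,"x":0,"y":0,"z":0,"yaw":0},
  ],
  newtons=50,
)

```text
clock: 38.7
eef_pos: [437.9, -85.2, 12.6]
eef_rot: [3.141, -0.001, 0.301]
wrist_force: [-0.2, -0.3, -0.6]
finger_gap: 13.7
finger_force: 50.0
```

arm_command(
  targets=[
    {"hand":-1,"x":0,"y":0,"z":0.001,"yaw":0},
    {"hand":-1,"x":0,"y":0,"z":0.0005,"yaw":0},
    {"hand":-0.3,"x":0,"y":0,"z":0,"yaw":0},
    {"hand":-0.3,"x":0,"y":0,"z":0,"yaw":0},
    {"hand":-0.3,"x":0,"y":0,"z":0,"yaw":0},
    {"hand":-0.3,"x":0,"y":0,"z":0,"yaw":0},
    {"hand":-0.3,"x":0,"y":0,"z":-0.02,"yaw":0},
    {"hand":-0.3,"x":0,"y":0,"z":-0.03,"yaw":0},
    {"hand":-0.3,"x":0,"y":0,"z":-0.04,"yaw":0},
    {"hand":-0.3,"x":0,"y":0,"z":-0.01,"yaw":0},
  ],
  newtons=50,
)

```text
clock: 39.7
eef_pos: [439.0, -85.8, 114.0]
eef_rot: [3.139, -0.005, 0.301]
wrist_force: [-0.2, 0.0, -1.2]
finger_gap: 33.2
finger_force: 0.0
```

arm_command(
  targets=[
    {"hand":-0.3,"x":-0.012,"y":0.035,"z":0,"yaw":0},
    {"hand":-0.3,"x":-0.012,"y":0.035,"z":0,"yaw":0},
    {"hand":-0.3,"x":0,"y":0,"z":0,"yaw":0.15},
    {"hand":-0.3,"x":0,"y":0,"z":0,"yaw":0.15},
    {"hand":-0.3,"x":0,"y":0,"z":0,"yaw":0.01},
    {"hand":-0.3,"x":0,"y":0,"z":0,"yaw":0},
    {"hand":-0.3,"x":0,"y":0,"z":0,"yaw":0},
  ],
  newtons=50,
)

```text
clock: 40.4
eef_pos: [435.2, -159.2, 110.2]
eef_rot: [-3.142, 0.0, -0.005]
wrist_force: [-0.1, 0.6, 0.4]
finger_gap: 32.9
finger_force: 0.0
```

```bash
python3 - <<'E'
from h import *
s=st();c=get_calibration("wrist");im=camera("wrist");cv2.imwrite("pics/w16.png",im[:,:,::-1]);handles(im,c)
q=cv2.HoughCircles(cv2.medianBlur(cv2.cvtColor(im,7),3)[:230],3,1,60,param1=120,param2=25,minRadius=40,maxRadius=62)
for u in q[0][:5]:print("rim",u.round(1),onz(c,u[:2],67).round(1))
print("mid-fingers px at z63",proj(c,(s["eef_pos"][0],s["eef_pos"][1],63)))
E
```

```text
t40.40 tcp [ 435.2 -159.2  110.2] rot [-3.142  0.    -0.005] F [-0.1  0.6  0.4] gap 32.9 ff 0.0 j [-0.43  0.17  1.83  0.    1.14  1.15]
handle px [253. 198.] tip [ 416.  -159.2] len 35.3 grip [ 435.8 -161.7] crock [ 497.3 -169.4] yaw -0.125
handle px [183. 155.] tip [460.6 -92. ] len 29.9 grip [ 475.8 -105.1] crock [ 522.9 -145.4] yaw -0.708
handle px [155.  91.] tip [ 517.5 -109.3] len 52.5 grip [522.  -89.9] crock [536.  -29.4] yaw 1.344
rim [257.5 121.5  50. ] [ 498.5 -164.5]
rim [135.5 131.5  48.1] [491.1 -66.3]
rim [ 29.5 129.5  41.3] [493.   18.6]
mid-fingers px at z63 [251.21433357 196.08643535]
```

arm_command(
  targets=[
    {"hand":-0.3,"x":0.0018,"y":0.0013,"z":0.03,"yaw":0.055},
    {"hand":-0.3,"x":0,"y":0,"z":0.035,"yaw":0},
    {"hand":-0.3,"x":0,"y":0,"z":0.025,"yaw":0},
    {"hand":-0.3,"x":0,"y":0,"z":0.0125,"yaw":0},
    {"hand":-0.3,"x":0,"y":0,"z":0,"yaw":0},
    {"hand":-1,"x":0,"y":0,"z":0,"yaw":0},
    {"hand":-1,"x":0,"y":0,"z":0,"yaw":0},
    {"hand":-1,"x":0,"y":0,"z":0,"yaw":0},
    {"hand":-1,"x":0,"y":0,"z":0,"yaw":0},
    {"hand":-1,"x":0,"y":0,"z":0,"yaw":0},
  ],
  newtons=50,
)

```text
clock: 41.45
eef_pos: [437.5, -160.9, 8.8]
eef_rot: [3.141, -0.001, -0.064]
wrist_force: [-1.2, 1.0, 7.3]
finger_gap: 13.4
finger_force: 50.0
```

arm_command(
  targets=[
    {"hand":-1,"x":0,"y":0,"z":0,"yaw":0},
    {"hand":-1,"x":0,"y":0,"z":0,"yaw":0},
  ],
  newtons=50,
)

```text
clock: 41.65
eef_pos: [437.5, -160.9, 8.8]
eef_rot: [3.141, -0.001, -0.064]
wrist_force: [-2.6, 0.2, 7.9]
finger_gap: 13.5
finger_force: 50.0
```

arm_command(
  targets=[
    {"hand":-1,"x":0,"y":0,"z":-0.015,"yaw":0},
    {"hand":-1,"x":0,"y":0,"z":-0.025,"yaw":0},
    {"hand":-1,"x":0,"y":0,"z":-0.03,"yaw":0},
    {"hand":-1,"x":0,"y":0,"z":-0.02,"yaw":0},
    {"hand":-1,"x":-0.001,"y":-0.02,"z":0,"yaw":0},
    {"hand":-1,"x":-0.002,"y":-0.032,"z":0,"yaw":0},
    {"hand":-1,"x":-0.002,"y":-0.032,"z":0,"yaw":0},
    {"hand":-1,"x":-0.002,"y":-0.032,"z":0,"yaw":0},
    {"hand":-1,"x":-0.002,"y":-0.032,"z":0,"yaw":0},
    {"hand":-1,"x":-0.002,"y":-0.032,"z":0,"yaw":0},
  ],
  newtons=50,
)

```text
clock: 42.65
eef_pos: [437.3, 20.9, 98.1]
eef_rot: [3.142, -0.0, -0.064]
wrist_force: [-0.4, 0.5, -2.6]
finger_gap: 13.8
finger_force: 50.0
```

arm_command(
  targets=[
    {"hand":-1,"x":-0.002,"y":-0.032,"z":0,"yaw":0},
    {"hand":-1,"x":0,"y":-0.028,"z":0,"yaw":0},
    {"hand":-1,"x":0,"y":0,"z":0,"yaw":-0.1},
    {"hand":-1,"x":0,"y":0,"z":0,"yaw":-0.134},
    {"hand":-1,"x":0,"y":0,"z":0,"yaw":-0.134},
    {"hand":-1,"x":0,"y":0,"z":0,"yaw":-0.134},
    {"hand":-1,"x":0,"y":0,"z":0,"yaw":-0.134},
    {"hand":-1,"x":0,"y":0,"z":0,"yaw":-0.134},
    {"hand":-1,"x":0,"y":0,"z":0,"yaw":-0.134},
    {"hand":-1,"x":0,"y":0,"z":0,"yaw":-0.134},
  ],
  newtons=50,
)

```text
clock: 43.65
eef_pos: [439.3, 79.6, 98.0]
eef_rot: [3.142, 0.0, 0.979]
wrist_force: [-0.9, 0.4, -1.6]
finger_gap: 13.1
finger_force: 50.0
```

arm_command(
  targets=[
    {"hand":-1,"x":0,"y":0,"z":0,"yaw":-0.1},
    {"hand":-1,"x":0,"y":0,"z":0,"yaw":0},
    {"hand":-1,"x":0,"y":0,"z":0,"yaw":0},
  ],
  newtons=50,
)

```text
clock: 43.95
eef_pos: [439.4, 79.7, 97.9]
eef_rot: [3.142, 0.0, 1.071]
wrist_force: [-0.6, 0.3, -1.5]
finger_gap: 13.6
finger_force: 50.0
```

```bash
python3 - <<'E'
from h import *
st();im=camera("wrist");cv2.imwrite("pics/w17.png",im[:,:,::-1]);print(rim(im))
b=camera("side");cv2.imwrite("pics/s17.png",b[:,:,::-1])
E
```

```text
t43.95 tcp [439.4  79.7  97.9] rot [3.142 0.    1.071] F [-0.6  0.3 -1.5] gap 13.6 ff 50.0 j [ 0.1   0.15  1.88 -0.    1.11  0.6 ]
[[252.5, 140.5, 75.30000305175781]]
```

arm_command(
  targets=[
    {"hand":-1,"x":0,"y":0,"z":0.025,"yaw":0},
    {"hand":-1,"x":0,"y":0,"z":0.03,"yaw":0},
    {"hand":-1,"x":0,"y":0,"z":0.028,"yaw":0},
    {"hand":-1,"x":0,"y":0,"z":0.015,"yaw":0},
    {"hand":-1,"x":0,"y":0,"z":0.002,"yaw":0},
    {"hand":-1,"x":0,"y":0,"z":0,"yaw":0},
  ],
  newtons=50,
)

```text
clock: 44.65
eef_pos: [439.6, 79.7, -1.9]
eef_rot: [-3.141, 0.0, 1.073]
wrist_force: [0.0, -0.4, -1.5]
finger_gap: 13.5
finger_force: 50.0
```

arm_command(
  targets=[
    {"hand":-1,"x":0.012,"y":0,"z":0,"yaw":0},
    {"hand":-1,"x":0.015,"y":0,"z":0,"yaw":0},
    {"hand":-1,"x":0.015,"y":0,"z":0,"yaw":0},
    {"hand":-1,"x":0.012,"y":0,"z":0,"yaw":0},
    {"hand":-1,"x":0.005,"y":0,"z":0,"yaw":0},
    {"hand":-1,"x":0,"y":0,"z":0,"yaw":0},
    {"hand":-1,"x":0,"y":0,"z":0.0025,"yaw":0},
    {"hand":-1,"x":0,"y":0,"z":0.001,"yaw":0},
    {"hand":-1,"x":0,"y":0,"z":0,"yaw":0},
  ],
  newtons=50,
)

```text
clock: 45.55
eef_pos: [467.5, 131.2, -5.7]
eef_rot: [-3.141, 0.0, 1.073]
wrist_force: [-1.1, -0.2, -0.3]
finger_gap: 13.4
finger_force: 50.0
```

arm_command(
  targets=[
    {"hand":-0.3,"x":0,"y":0,"z":0,"yaw":0},
    {"hand":-0.3,"x":0,"y":0,"z":0,"yaw":0},
    {"hand":-0.3,"x":0,"y":0,"z":0,"yaw":0},
    {"hand":-0.3,"x":0,"y":0,"z":0,"yaw":0},
    {"hand":-0.3,"x":0,"y":0,"z":-0.02,"yaw":0},
    {"hand":-0.3,"x":0,"y":0,"z":-0.04,"yaw":0},
    {"hand":-0.3,"x":0,"y":0,"z":-0.045,"yaw":0},
    {"hand":-0.3,"x":0,"y":0,"z":-0.045,"yaw":0},
    {"hand":-0.3,"x":0,"y":0,"z":-0.045,"yaw":0},
    {"hand":-0.3,"x":0,"y":0,"z":-0.045,"yaw":0},
  ],
  newtons=50,
)

```text
clock: 46.55
eef_pos: [467.2, 131.5, 236.4]
eef_rot: [3.141, -0.0, 1.074]
wrist_force: [-0.4, 0.3, 0.3]
finger_gap: 33.0
finger_force: 0.0
```

arm_command(
  targets=[
    {"hand":-0.3,"x":0,"y":0,"z":-0.017,"yaw":0},
    {"hand":-0.3,"x":0.03,"y":0,"z":0,"yaw":0},
    {"hand":-0.3,"x":0.04,"y":0,"z":0,"yaw":0},
    {"hand":-0.3,"x":0.04,"y":0,"z":0,"yaw":0},
    {"hand":-0.3,"x":0.04,"y":0.0015,"z":0,"yaw":0},
    {"hand":-0.3,"x":0.024,"y":0,"z":0,"yaw":0},
    {"hand":-0.3,"x":0,"y":0,"z":0,"yaw":-0.15},
    {"hand":-0.3,"x":0,"y":0,"z":0,"yaw":-0.15},
    {"hand":-0.3,"x":0,"y":0,"z":0,"yaw":-0.15},
    {"hand":-0.3,"x":0,"y":0,"z":0,"yaw":-0.15},
  ],
  newtons=50,
)

```text
clock: 47.55
eef_pos: [551.8, 283.8, 251.2]
eef_rot: [-3.141, 0.0, 1.68]
wrist_force: [0.2, 0.4, -0.2]
finger_gap: 32.4
finger_force: 0.0
```

arm_command(
  targets=[
    {"hand":-0.3,"x":0,"y":0,"z":0,"yaw":-0.15},
    {"hand":-0.3,"x":0,"y":0,"z":0,"yaw":-0.15},
    {"hand":-0.3,"x":0,"y":0,"z":0,"yaw":-0.15},
    {"hand":-0.3,"x":0,"y":0,"z":0,"yaw":0},
    {"hand":-0.3,"x":0,"y":0,"z":0,"yaw":0},
  ],
  newtons=30,
)

```text
clock: 48.05
eef_pos: [551.8, 283.7, 251.3]
eef_rot: [-3.141, 0.0, 2.119]
wrist_force: [-0.8, -0.3, 0.1]
finger_gap: 32.8
finger_force: 0.0
```

```bash
python3 - <<'E'
from h import *
st();im=camera("side");nuts(im,"side")
h,s,v=cv2.split(cv2.cvtColor(im,cv2.COLOR_RGB2HSV));m=((s<60)&(v>110)).astype(np.uint8)[176:210,245:285];M=cv2.moments(m,True);print(M["m10"]/M["m00"]+245,M["m01"]/M["m00"]+176,M["m00"])
E
```

```text
t48.05 tcp [551.8 283.7 251.3] rot [-3.141  0.     2.119] F [-0.8 -0.3  0.1] gap 32.8 ff 0.0 j [ 0.42  0.42  1.17 -0.    1.55 -0.13]
side brown []
264.7112781954887 192.28496240601504 1330.0
```

arm_command(
  targets=[
    {"hand":-0.3,"x":0,"y":0,"z":0.025,"yaw":0},
    {"hand":-0.3,"x":0,"y":0,"z":0.025,"yaw":0},
    {"hand":-0.3,"x":0,"y":0,"z":0.01,"yaw":0},
    {"hand":-0.3,"x":0,"y":0,"z":0,"yaw":0},
    {"hand":-1,"x":0,"y":0,"z":0,"yaw":0},
    {"hand":-1,"x":0,"y":0,"z":0,"yaw":0},
    {"hand":-1,"x":0,"y":0,"z":0,"yaw":0},
    {"hand":-1,"x":0,"y":0,"z":0,"yaw":0},
    {"hand":-1,"x":0,"y":0,"z":0,"yaw":0},
    {"hand":-1,"x":0,"y":0,"z":0,"yaw":0},
  ],
  newtons=30,
)

```text
clock: 49.1
eef_pos: [552.2, 283.9, 192.4]
eef_rot: [3.14, 0.0, 2.124]
wrist_force: [-0.1, 0.4, 6.0]
finger_gap: 13.6
finger_force: 30.0
```

arm_command(
  targets=[
    {"hand":-1,"x":0,"y":0,"z":0,"yaw":-0.12},
    {"hand":-1,"x":0,"y":0,"z":0,"yaw":-0.14},
    {"hand":-1,"x":0,"y":0,"z":0,"yaw":-0.14},
    {"hand":-1,"x":0,"y":0,"z":0,"yaw":-0.14},
    {"hand":-1,"x":0,"y":0,"z":0,"yaw":-0.14},
    {"hand":-1,"x":0,"y":0,"z":0,"yaw":-0.14},
    {"hand":-1,"x":0,"y":0,"z":0,"yaw":-0.14},
    {"hand":-1,"x":0,"y":0,"z":0,"yaw":-0.09},
    {"hand":-1,"x":0,"y":0,"z":0,"yaw":0},
    {"hand":-1,"x":0,"y":0,"z":0,"yaw":0},
  ],
  newtons=30,
)

```text
clock: 50.1
eef_pos: [552.0, 283.4, 192.4]
eef_rot: [-3.141, 0.001, -3.11]
wrist_force: [-3.3, -3.8, 7.1]
finger_gap: 13.7
finger_force: 30.0
```

```bash
python3 - <<'E'
from h import *
st();nuts(camera("side"),"side")
E
```

```text
t50.10 tcp [552.  283.4 192.4] rot [-3.141e+00  1.000e-03 -3.110e+00] F [-3.3 -3.8  7.1] gap 13.7 ff 30.0 j [ 0.42  0.44  1.27 -0.    1.42 -1.19]
side brown [(8, [263.8, 191.4])]
```

One walnut has dropped. Now the sixth click.

arm_command(
  targets=[
    {"hand":-1,"x":0,"y":0,"z":0,"yaw":-0.12},
    {"hand":-1,"x":0,"y":0,"z":0,"yaw":-0.14},
    {"hand":-1,"x":0,"y":0,"z":0,"yaw":-0.14},
    {"hand":-1,"x":0,"y":0,"z":0,"yaw":-0.14},
    {"hand":-1,"x":0,"y":0,"z":0,"yaw":-0.14},
    {"hand":-1,"x":0,"y":0,"z":0,"yaw":-0.14},
    {"hand":-1,"x":0,"y":0,"z":0,"yaw":-0.14},
    {"hand":-1,"x":0,"y":0,"z":0,"yaw":-0.09},
    {"hand":-1,"x":0,"y":0,"z":0,"yaw":0},
    {"hand":-1,"x":0,"y":0,"z":0,"yaw":0},
  ],
  newtons=30,
)

```text
clock: 51.15
eef_pos: [552.2, 283.0, 192.4]
eef_rot: [-3.14, -0.0, -2.06]
wrist_force: [-1.2, -6.8, 6.8]
finger_gap: 13.8
finger_force: 30.0
```

```bash
python3 - <<'E'
from h import *
st();nuts(camera("side"),"side")
E
```

```text
t51.15 tcp [552.2 283.  192.4] rot [-3.14 -0.   -2.06] F [-1.2 -6.8  6.8] gap 13.8 ff 30.0 j [ 0.42  0.44  1.27 -0.    1.42 -2.24]
side brown [(21, [272.7, 190.1]), (8, [263.8, 191.4])]
```

arm_command(
  targets=[
    {"hand":-0.3,"x":0,"y":0,"z":0,"yaw":0},
    {"hand":-0.3,"x":0,"y":0,"z":0,"yaw":0},
    {"hand":-0.3,"x":0,"y":0,"z":0,"yaw":0},
    {"hand":-0.3,"x":0,"y":0,"z":-0.03,"yaw":0},
    {"hand":-0.3,"x":0,"y":0,"z":-0.03,"yaw":0},
    {"hand":-0.3,"x":0,"y":0,"z":0,"yaw":0.15},
    {"hand":-0.3,"x":0,"y":0,"z":0,"yaw":0.15},
    {"hand":-0.3,"x":0,"y":0,"z":0,"yaw":0.15},
    {"hand":-0.3,"x":0,"y":0,"z":0,"yaw":0.15},
    {"hand":-0.3,"x":0,"y":0,"z":0,"yaw":0.15},
  ],
  newtons=50,
)

```text
clock: 52.2
eef_pos: [551.8, 283.9, 251.2]
eef_rot: [3.142, -0.0, -2.815]
wrist_force: [-0.2, 0.9, -0.8]
finger_gap: 33.0
finger_force: 0.0
```

arm_command(
  targets=[
    {"hand":-0.3,"x":0,"y":0,"z":0,"yaw":0.15},
    {"hand":-0.3,"x":0,"y":0,"z":0,"yaw":0.15},
    {"hand":-0.3,"x":0,"y":0,"z":0,"yaw":0.15},
    {"hand":-0.3,"x":0,"y":0,"z":0,"yaw":0.15},
    {"hand":-0.3,"x":0,"y":0,"z":0,"yaw":0.15},
    {"hand":-0.3,"x":0,"y":0,"z":0,"yaw":0.15},
    {"hand":-0.3,"x":0,"y":0,"z":0,"yaw":0.15},
    {"hand":-0.3,"x":0,"y":0,"z":0,"yaw":0.15},
    {"hand":-0.3,"x":0,"y":0,"z":0,"yaw":0.15},
    {"hand":-0.3,"x":0,"y":0,"z":0,"yaw":0.15},
  ],
  newtons=50,
)

```text
clock: 53.2
eef_pos: [551.8, 283.9, 251.2]
eef_rot: [-3.141, -0.0, 1.968]
wrist_force: [0.6, -0.2, 0.4]
finger_gap: 32.9
finger_force: 0.0
```

arm_command(
  targets=[
    {"hand":-0.3,"x":0,"y":0,"z":0,"yaw":0.15},
    {"hand":-0.3,"x":0,"y":0,"z":0,"yaw":0.15},
    {"hand":-0.3,"x":0,"y":0,"z":0,"yaw":0.15},
    {"hand":-0.3,"x":0,"y":0,"z":0,"yaw":0.15},
    {"hand":-0.3,"x":0,"y":0,"z":0,"yaw":0.15},
    {"hand":-0.3,"x":0,"y":0,"z":0,"yaw":0.15},
    {"hand":-0.3,"x":0,"y":0,"z":0,"yaw":0},
    {"hand":-0.3,"x":0,"y":0,"z":0,"yaw":0},
  ],
  newtons=50,
)

```text
clock: 54.0
eef_pos: [551.8, 283.8, 251.2]
eef_rot: [-3.141, 0.0, 1.079]
wrist_force: [0.8, 0.3, -0.5]
finger_gap: 32.8
finger_force: 0.0
```

arm_command(
  targets=[
    {"hand":-0.3,"x":-0.03,"y":0,"z":0,"yaw":0},
    {"hand":-0.3,"x":-0.045,"y":0,"z":0,"yaw":0},
    {"hand":-0.3,"x":-0.045,"y":0,"z":0,"yaw":0},
    {"hand":-0.3,"x":-0.035,"y":-0.0025,"z":0,"yaw":0},
    {"hand":-0.3,"x":-0.0195,"y":0,"z":0,"yaw":0},
    {"hand":-0.3,"x":0,"y":0,"z":0,"yaw":0},
    {"hand":-0.3,"x":0,"y":0,"z":0,"yaw":0},
  ],
  newtons=50,
)

```text
clock: 54.7
eef_pos: [466.8, 131.8, 251.7]
eef_rot: [3.141, -0.001, 1.076]
wrist_force: [0.4, -0.0, -0.7]
finger_gap: 33.2
finger_force: 0.0
```

arm_command(
  targets=[
    {"hand":-0.3,"x":0,"y":0,"z":0.045,"yaw":0},
    {"hand":-0.3,"x":0,"y":0,"z":0.045,"yaw":0},
    {"hand":-0.3,"x":0,"y":0,"z":0.045,"yaw":0},
    {"hand":-0.3,"x":0,"y":0,"z":0.045,"yaw":0},
    {"hand":-0.3,"x":0,"y":0,"z":0.045,"yaw":0},
    {"hand":-0.3,"x":0,"y":0,"z":0.02,"yaw":0},
    {"hand":-0.3,"x":0,"y":0,"z":0.012,"yaw":0},
    {"hand":-0.3,"x":0,"y":0,"z":0,"yaw":0},
    {"hand":-1,"x":0,"y":0,"z":0,"yaw":0},
    {"hand":-1,"x":0,"y":0,"z":0,"yaw":0},
  ],
  newtons=50,
)

```text
clock: 55.7
eef_pos: [467.4, 131.9, -4.4]
eef_rot: [3.14, -0.001, 1.074]
wrist_force: [0.4, -0.2, 0.2]
finger_gap: 20.4
finger_force: 0.0
```

arm_command(
  targets=[
    {"hand":-1,"x":0,"y":0,"z":0,"yaw":0},
    {"hand":-1,"x":0,"y":0,"z":0,"yaw":0},
    {"hand":-1,"x":0,"y":0,"z":0,"yaw":0},
    {"hand":-1,"x":0,"y":0,"z":0,"yaw":0},
  ],
  newtons=50,
)

```text
clock: 56.1
eef_pos: [467.2, 131.7, -4.7]
eef_rot: [3.14, -0.001, 1.074]
wrist_force: [-0.4, -0.5, 7.1]
finger_gap: 13.5
finger_force: 50.0
```

arm_command(
  targets=[
    {"hand":-1,"x":0,"y":0,"z":-0.003,"yaw":0},
    {"hand":-1,"x":-0.01,"y":0,"z":0,"yaw":0},
    {"hand":-1,"x":-0.015,"y":0,"z":0,"yaw":0},
    {"hand":-1,"x":-0.017,"y":0,"z":0,"yaw":0},
    {"hand":-1,"x":-0.015,"y":0,"z":0,"yaw":0},
    {"hand":-1,"x":0,"y":0,"z":-0.015,"yaw":0},
    {"hand":-1,"x":0,"y":0,"z":-0.03,"yaw":0},
    {"hand":-1,"x":0,"y":0,"z":-0.03,"yaw":0},
    {"hand":-1,"x":0,"y":0,"z":-0.025,"yaw":0},
    {"hand":-1,"x":0,"y":0,"z":0,"yaw":0},
  ],
  newtons=50,
)

```text
clock: 57.1
eef_pos: [440.4, 80.9, 99.9]
eef_rot: [3.137, -0.003, 1.073]
wrist_force: [0.5, -0.2, -2.0]
finger_gap: 13.3
finger_force: 50.0
```

arm_command(
  targets=[
    {"hand":-1,"x":0,"y":0,"z":0,"yaw":0.1},
    {"hand":-1,"x":0,"y":0,"z":0,"yaw":0.134},
    {"hand":-1,"x":0,"y":0,"z":0,"yaw":0.134},
    {"hand":-1,"x":0,"y":0,"z":0,"yaw":0.134},
    {"hand":-1,"x":0,"y":0,"z":0,"yaw":0.134},
    {"hand":-1,"x":0,"y":0,"z":0,"yaw":0.134},
    {"hand":-1,"x":0,"y":0,"z":0,"yaw":0.134},
    {"hand":-1,"x":0,"y":0,"z":0,"yaw":0.134},
    {"hand":-1,"x":0,"y":0,"z":0,"yaw":0.1},
    {"hand":-1,"x":0,"y":0,"z":0,"yaw":0},
  ],
  newtons=50,
)

```text
clock: 58.1
eef_pos: [438.4, 80.9, 95.9]
eef_rot: [3.141, 0.002, -0.066]
wrist_force: [-0.4, -0.8, -2.6]
finger_gap: 13.5
finger_force: 50.0
```

arm_command(
  targets=[
    {"hand":-1,"x":0.001,"y":0.02,"z":0,"yaw":0},
    {"hand":-1,"x":0.002,"y":0.032,"z":0,"yaw":0},
    {"hand":-1,"x":0.002,"y":0.032,"z":0,"yaw":0},
    {"hand":-1,"x":0.002,"y":0.032,"z":0,"yaw":0},
    {"hand":-1,"x":0.002,"y":0.032,"z":0,"yaw":0},
    {"hand":-1,"x":0.002,"y":0.032,"z":0,"yaw":0},
    {"hand":-1,"x":0.002,"y":0.032,"z":0,"yaw":0},
    {"hand":-1,"x":0.001,"y":0.029,"z":0,"yaw":0},
    {"hand":-1,"x":0,"y":0,"z":0,"yaw":0},
    {"hand":-1,"x":0,"y":0,"z":0,"yaw":0},
  ],
  newtons=50,
)

```text
clock: 59.1
eef_pos: [437.1, -160.1, 96.4]
eef_rot: [-3.141, 0.001, -0.063]
wrist_force: [-0.3, 0.2, -2.9]
finger_gap: 13.5
finger_force: 50.0
```

```bash
python3 - <<'E'
from h import *
st();c=get_calibration("wrist");im=camera("wrist");cv2.imwrite("pics/w18.png",im[:,:,::-1]);print(rim(im));nuts(im,"held",(60,220,215,295))
q=cv2.HoughCircles(cv2.medianBlur(cv2.cvtColor(im,7),3)[:230],3,1,60,param1=120,param2=25,minRadius=40,maxRadius=62)
if q is not None:
    for u in q[0][:5]:print("rim",u.round(1),onz(c,u[:2],67).round(1))
E
```

```text
t59.10 tcp [ 437.1 -160.1   96.4] rot [-3.141e+00  1.000e-03 -6.300e-02] F [-0.3  0.2 -2.9] gap 13.5 ff 50.0 j [-0.43  0.19  1.84  0.    1.11  1.2 ]
[[253.5, 137.5, 71.80000305175781], [18.5, 139.5, 68.5]]
held brown [(45, [219.7, 61.4]), (80, [288.1, 62.4]), (2497, [267.2, 106.4]), (2208, [269.9, 163.8]), (244, [283.2, 214.7]), (187, [224.6, 215.3])]
rim [251.5 131.5  56.9] [ 493.6 -163.8]
rim [133.5 137.5  47.1] [494.7 -73.4]
rim [ 39.5 133.5  44.9] [502.1  -2.4]
```

arm_command(
  targets=[
    {"hand":-1,"x":0,"y":0,"z":0.025,"yaw":0},
    {"hand":-1,"x":0,"y":0,"z":0.035,"yaw":0},
    {"hand":-1,"x":0,"y":0,"z":0.018,"yaw":0},
    {"hand":-1,"x":0,"y":0,"z":0.006,"yaw":0},
    {"hand":-1,"x":0,"y":0,"z":0.002,"yaw":0},
    {"hand":-1,"x":0,"y":0,"z":0,"yaw":0},
  ],
  newtons=50,
)

```text
clock: 59.75
eef_pos: [438.2, -159.8, 12.0]
eef_rot: [3.141, -0.001, -0.063]
wrist_force: [-0.5, 0.7, -2.1]
finger_gap: 13.3
finger_force: 50.0
```

arm_command(
  targets=[
    {"hand":-1,"x":0,"y":0,"z":0.001,"yaw":0},
    {"hand":-1,"x":0,"y":0,"z":0,"yaw":0},
    {"hand":-0.3,"x":0,"y":0,"z":0,"yaw":0},
    {"hand":-0.3,"x":0,"y":0,"z":0,"yaw":0},
    {"hand":-0.3,"x":0,"y":0,"z":0,"yaw":0},
    {"hand":-0.3,"x":0,"y":0,"z":0,"yaw":0},
    {"hand":-0.3,"x":0,"y":0,"z":-0.02,"yaw":0},
    {"hand":-0.3,"x":0,"y":0,"z":-0.03,"yaw":0},
    {"hand":-0.3,"x":0,"y":0,"z":-0.04,"yaw":0},
    {"hand":-0.3,"x":0,"y":0,"z":-0.04,"yaw":0},
  ],
  newtons=50,
)

```text
clock: 60.75
eef_pos: [437.4, -159.8, 141.8]
eef_rot: [-3.141, 0.001, -0.064]
wrist_force: [0.2, -0.7, 0.2]
finger_gap: 33.2
finger_force: 0.0
```

arm_command(
  targets=[
    {"hand":-0.3,"x":-0.02,"y":-0.04,"z":-0.02,"yaw":0},
    {"hand":-0.3,"x":-0.02,"y":-0.04,"z":-0.02,"yaw":0},
    {"hand":-0.3,"x":-0.02,"y":-0.01,"z":-0.02,"yaw":0},
    {"hand":-0.3,"x":0,"y":0,"z":0,"yaw":0},
    {"hand":-0.3,"x":0,"y":0,"z":0,"yaw":0},
  ],
  newtons=50,
)

```text
clock: 61.25
eef_pos: [384.0, -66.4, 200.4]
eef_rot: [3.141, -0.001, -0.064]
wrist_force: [0.1, 0.9, -0.4]
finger_gap: 33.0
finger_force: 0.0
```

```bash
python3 - <<'E'
from h import *
st();im=camera("wrist");a=camera("side")
w=cv2.resize(im[:240],(512,240));s=cv2.resize(a[120:270,150:350],(400,300),interpolation=2)
o=np.zeros((560,512,3),np.uint8);o[:240]=w;o[250:550,:400]=s
cv2.imwrite("pics/f19.png",o[:,:,::-1])
E
```

```text
t61.25 tcp [384.  -66.4 200.4] rot [ 3.141e+00 -1.000e-03 -6.400e-02] F [ 0.1  0.9 -0.4] gap 33.0 ff 0.0 j [-0.27 -0.1   1.88 -0.    1.35  1.37]
```

View pics/f19.png

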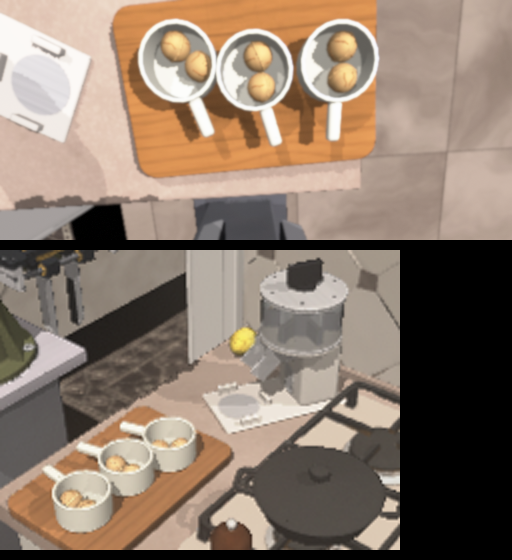

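The last picture shows all three crocks upright on the board with two walnuts each, at about (188,56), (260,72) and (342,62). The stand is empty and the lemon is where it was.

```bash
python3 -c "
from cell import manip
print(manip.sign_off())"
```

```text
the job is handed in; nothing more can be done
None
```

I handed the job in at 61 s: the last pictures show all three crocks upright on the board with two walnuts each and the lemon in place, but I didn't check the garlic or the walnuts left in the drum, and no verdict came back.

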